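# Fit column clips to a slotted rail and lay the column in them

## Task

Take every column clip off its hook and fix it to the slotted rail, one clip to a black line: set its foot down into the slot until the flange sits on the rail, then give it a quarter turn so that the foot catches under the lips and the saddle faces along the rail. When all the clips are in, lay the steel column in the saddles of all of them, with its end nuts outside the clips. Leave the bottles, glassware and syringe where they are.

Things in the scene. Friction and masses are not known exactly. Their poses are not given: they have to be found in the camera images.
- clip_a: steel column clip (mm), 120 g; 3 or 4 alike are present, each hanging on a hook. Origin: centre of the foot's underside, z up the clip. Hammer-head foot 26 long in y, 9 wide in x, z 0-6; shank d 8.6; flange disc d 24, z 14-18; above it an H-shaped yoke 34 wide in y, 10 thick in x, z 18-66, detailed under clip_b
- clip_b: clip like clip_a. Yoke: base bar z 18-24; two upright sides, 4 thick, flat outer faces at y +-17 (grip here, 34 wide, fingers closing along y), z 18-66; cross bar z 48-52. The closed eye below the cross bar (26 wide, z 24-48, open along x) hangs on the hook; the open saddle above it (26 wide, z 52-66, open along x) takes the column
- clip_c: clip like clip_a
- clip_d: clip like clip_a
- stand: grey hook stand, fixed (mm). Origin on the bench; -x is the way its hooks point (to the robot). Base plate x -80 to 20, 260 wide, 10 high; upright frame x 2-10, 260 wide: two end posts and a top bar z 98-125. Four flat steel hooks at y -99, -33, 33, 99: bars 8 wide, 5 thick, top at z 115, out to x -58, then an upturned tip x -62 to -58, top at z 124
- hook_tip (a point): top of the upturned tip of the stand's hook at y -99 (the others are alike). A clip hangs with its cross bar on the hook's bar, about 20 mm behind the tip, its origin at z 67 mm; to take it off raise it about 14 mm (more than 9, less than 19), then draw it along the stand's -x by 35 mm or more
- rail: aluminium slotted rail, fixed (mm). Origin: centre of its underside; y along it, z up. 260 long, closed by grey end plates 6 thick, 44 wide, 30 high. Slot along the top 14 wide; lips 5 thick, top at z 30; channel below 32 wide, floor at z 12. A clip enters foot along the slot till its flange rests on the lips (clip origin at rail z 16, foot 3 below the lips)
- mark0 (a point): point on the slot's centre line at lip-top height (rail y = -90 mm) at one of the four black lines, 3 mm wide, across the rail's lips and down its sides, 60 mm apart; a quarter turn here sets the foot across the slot, clip x along the rail
- mark1 (a point): point on the slot's centre line at lip-top height (rail y = -30 mm) at one of the four black lines, 3 mm wide, across the rail's lips and down its sides, 60 mm apart; a quarter turn here sets the foot across the slot, clip x along the rail
- mark2 (a point): point on the slot's centre line at lip-top height (rail y = 30 mm) at one of the four black lines, 3 mm wide, across the rail's lips and down its sides, 60 mm apart; a quarter turn here sets the foot across the slot, clip x along the rail
- mark3 (a point): point on the slot's centre line at lip-top height (rail y = 90 mm) at one of the four black lines, 3 mm wide, across the rail's lips and down its sides, 60 mm apart; a quarter turn here sets the foot across the slot, clip x along the rail
- column: steel column lying loose on the bench, 300 g (mm). Origin on its axis at mid-length; y along it. Tube d 18 over the middle 240; at each end a hexagonal nut 26 across flats, 22 long, and a brass stub d 8, 8 long: 300 over all. It lies with its axis 13 above the bench; in the saddles its axis is 77 above the bench (9 above the cross bars' tops)
- jar: bystander: glass jar with gold cap, d 68, 95 high; origin under its centre
- bottle_a: bystander: amber bottle d 48, 85 high
- bottle_b: bystander: amber bottle d 48, 85 high
- bottle_c: bystander: amber bottle d 64, 150 high
- vial: bystander: small glass vial d 22, 52 high, standing
- syringe: bystander: syringe lying, about 130 long, 12 high
- beaker: bystander: small beaker d 60, 60 high
There are look-alikes about, which are no part of the job. Leave any green or pink look-alike of the clip_d alone.

How it is judged:
By the outcome, as a careful person would: the job done as asked, in the order asked, and still so for the second after the job is handed in, with the robot touching nothing.
Of clip_a, clip_b, clip_c, clip_d only 3 to 4 are there at a start; the rules pass over those that are not, and their reading is None.
At some moment in a run one of column may be knocked a few centimetres aside while the robot is not near it.
It also fails if it takes over 210 s, if anything falls off the work surface, if the arm or the gripper's body presses on something with over 40 N, if the wrist force passes 120 N, or if a joint passes its speed limit or range.

## Robot

A 6-joint arm with a two-finger parallel gripper is mounted at the origin on the work surface. World frame = base frame: x ahead of the robot, y to its left, z up, the work surface at z = 0. Lengths are in m, angles in rad, forces in N, time in s.
With the tool pointing down it reaches from about 0.25 to 0.775 m from the base axis. Payload 4 kg.
Tool frame: the origin (TCP) lies at the very end of the fingers, on their centre line; the grasp point (between the pads) lies 19 mm behind it (robot.grip_point_offset is the distance from the TCP to the grasp point, in m); z points along the fingers, x is the direction in which the jaws open and shut, and the axes are right-handed (so a half turn about z gives the same grasp; the last joint's range is limited). The gripper opens to 94 mm and grips with 3 to 60 N. Pads are 16 mm wide; open, the fingers measure 119 mm over their backs; the gripper's body (75 mm by 177 mm) begins 78 mm behind the grasp point.
Start: joints at [1.139, 0.087, 1.371, -0, 1.684, -0.103], TCP at [0.178, 0.521, 0.206] pointing down, gripper open.
Joint ranges: [-3.1, 3.1], [-0.76, 2.03], [0.27, 2.55], [-1.08, 4.22], [0.17, 2.65], [-2.57, 2.57]. Speed limits (rad/s): [2.79, 2.79, 3.14, 3.14, 3.14, 3.14].

## Interface

Orientations are given as [roll, pitch, yaw] about the fixed x, y, z axes, in that order (R = Rz(yaw) Ry(pitch) Rx(roll)).
In Python, from bench import robot gives the robot as it stands.
- The arm moves only by the shell command python3 -m inch 'ROWS'. ROWS is text: rows parted by semicolons, each of 5 numbers parted by spaces: the shift along the tool's x, y, z in cm, then the turn about the tool's z in rad, then the closure, from 0 (fully open) to 1 (shut). In form: tx ty tz spin claw; .... A call has 1 to 20 rows; each row is the pose to reach, as a shift and turn from the pose measured when the call began, along the tool's axes at that moment; what a row does not reach only later rows make up. A row lasts 1/12 s, in which the tool goes at most 41.7 mm and 7.16 degrees, less where a joint would pass 70% of its speed; a pose out of reach is approached as far as the arm can. A call with a gripper value outside its range is refused whole. The fingers move at their own pace and stop on an object; the grip force is fixed at half the most. Time passes only in rows, so rows that repeat a pose let the fingers close. It gives the time, the measured TCP pose, the force and the opening at its end, in the units of the state.
- robot.get_obs(): the state, without advancing time (a new reading comes with each control period).
- robot.snapshot(name): name is "scene" or "top"; returns (picture, depth): 400x640x3 uint8, blue, green, red; 400x640 float32, m along the optical axis (not along the pixel's ray), 0 where there is no reading.
- robot.camera_info(name): a dict with "K" (3x3 intrinsics, pixels), "extrinsics" (4x4, takes a point from world to camera coordinates). Camera axes: x right, y down, z forward; pixel columns grow to the right and rows downward; lengths in m; the calibration is good to about 2 mm. A picture is of the moment at which its call begins. camera_info takes no time and is no camera call.
- robot.close_job(): hands the job in, once; it reports no verdict.
The state is a dict: "time": time; "joint_positions": joint angles; "qvel": joint speeds; "joint_torque": joint torques, N m; "tool_pos": TCP position; "ee_rot": TCP orientation; "wrist_force": force on the tool from outside, world axes, zero at the start; "wrist_torque": the same for the moment, N m; "width": finger opening in m.
Only numpy, scipy, OpenCV 4.12 (cv2) and the standard library are available. Lean on these libraries where they do the work, as an engineer would, in place of code of your own. Each camera call takes 0.05 s, during which the arm holds its last target.

## Working session

There is one attempt and no reset: what is moved stays moved. The work goes in short steps, Python scripts to look and compute and a shell command to move; the robot and the scene stay as the last step left them, time stands still between calls to the robot, and variables do not carry over. Pictures are saved under pics/ and viewed, and the job is handed in when it is done.

```bash
ls; mkdir -p pics
cat > h.py <<'E'
import numpy as np, cv2
from bench import robot
from scipy.spatial.transform import Rotation as R
def snap(name,tag):
    p,d=robot.snapshot(name); cv2.imwrite(f'pics/{tag}.png',p); np.savez(f'pics/{tag}.npz',p=p,d=d); return p,d
def cam(name):
    c=robot.camera_info(name); return np.array(c['K']),np.array(c['extrinsics'])
def px2w(name,u,v,z=None,d=None):
    K,E=cam(name); r=np.linalg.inv(K)@[u,v,1]; Rm=E[:3,:3];t=E[:3,3]
    c=-Rm.T@t
    if d is not None: return Rm.T@(r*d-t)
    w=Rm.T@r; return c+w*(z-c[2])/w[2]
def w2px(name,P):
    K,E=cam(name); q=K@(E[:3,:3]@np.array(P)+E[:3,3]); return q[:2]/q[2]
def crop(p,u0,v0,u1,v1,s,tag):
    cv2.imwrite(f'pics/{tag}.png',cv2.resize(p[v0:v1,u0:u1],None,fx=s,fy=s,interpolation=cv2.INTER_CUBIC))
def cloud(name,d):
    K,E=cam(name); v,u=np.mgrid[0:400,0:640]; r=np.stack([u,v,np.ones_like(u)],-1)@np.linalg.inv(K).T
    return (r*d[...,None]-E[:3,3])@E[:3,:3]
E
python3 - <<'E'
from h import *
snap('scene','s0');snap('top','t0')
o=robot.get_obs()
for k in o: print(k,np.round(o[k],4))
for n in('scene','top'):
    K,E=cam(n);print(n,K.round(1).tolist(),(-E[:3,:3].T@E[:3,3]).round(3),E[:3,:3].round(2).tolist())
E
```

```text
pics
time 0.1
joint_positions [ 1.1389  0.0879  1.3721 -0.      1.6836 -0.1031]
qvel [ 0.0003 -0.0007 -0.0063  0.0003 -0.0008  0.0003]
joint_torque [ 2.00000e-03 -3.41252e+01 -3.03301e+01  7.20000e-02  3.05000e-02
 -1.00000e-04]
tool_pos [0.1774 0.5201 0.2044]
ee_rot [-3.1414e+00  1.9000e-03  1.2420e+00]
wrist_force [ 0.1852  0.077  -1.0894]
wrist_torque [ 0.024   0.0105 -0.0779]
width 0.0937
scene [[440.7, 0.0, 313.1], [0.0, 440.7, 199.7], [0.0, 0.0, 1.0]] [1.219 0.794 0.841] [[-0.75, 0.67, 0.02], [0.4, 0.47, -0.79], [-0.53, -0.58, -0.62]]
top [[433.9, 0.0, 324.6], [0.0, 433.9, 193.6], [0.0, 0.0, 1.0]] [0.347 0.088 1.348] [[0.02, -1.0, 0.02], [-0.98, -0.02, -0.18], [0.18, -0.01, -0.98]]
```

View pics/s0.png

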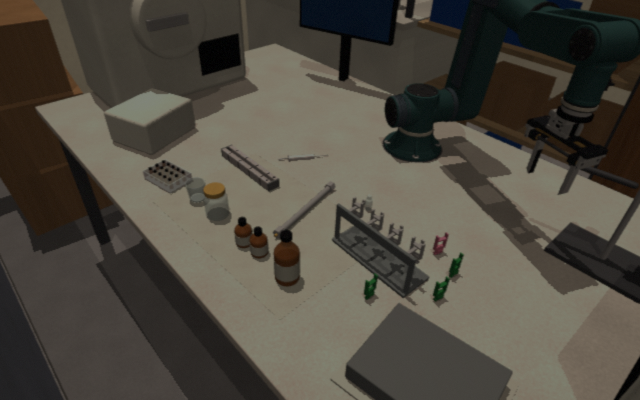

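View pics/t0.png

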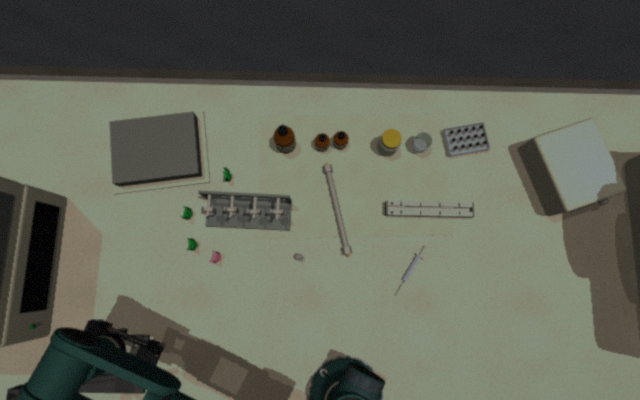

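Run:
```python
from h import *
p=np.load('pics/t0.npz')['p'];p=np.clip(p.astype(float)*1.5,0,255).astype(np.uint8)
crop(p,170,150,310,275,5.6,'t0a');crop(p,310,150,490,275,4.4,'t0b')
p=np.load('pics/s0.npz')['p'];p=np.clip(p.astype(float)*1.7,0,255).astype(np.uint8)
crop(p,320,180,480,300,5,'s0a')
crop(p,210,130,350,245,5,'s0b')
```

```text
(no output)
```

View pics/t0a.png

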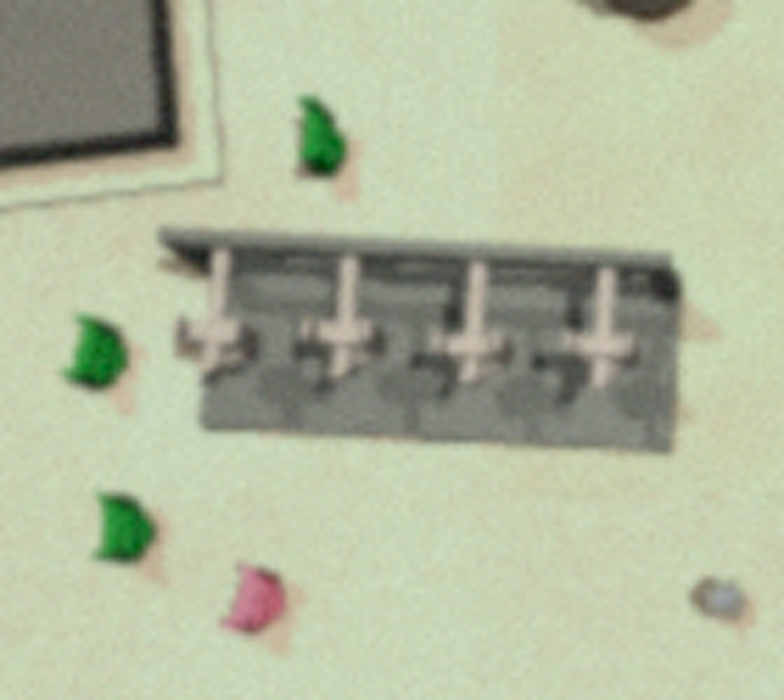

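View pics/t0b.png

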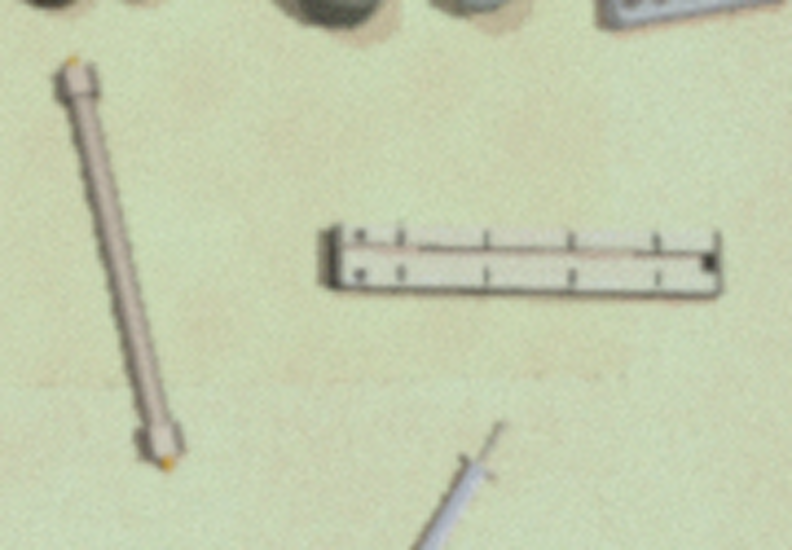

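View pics/s0a.png

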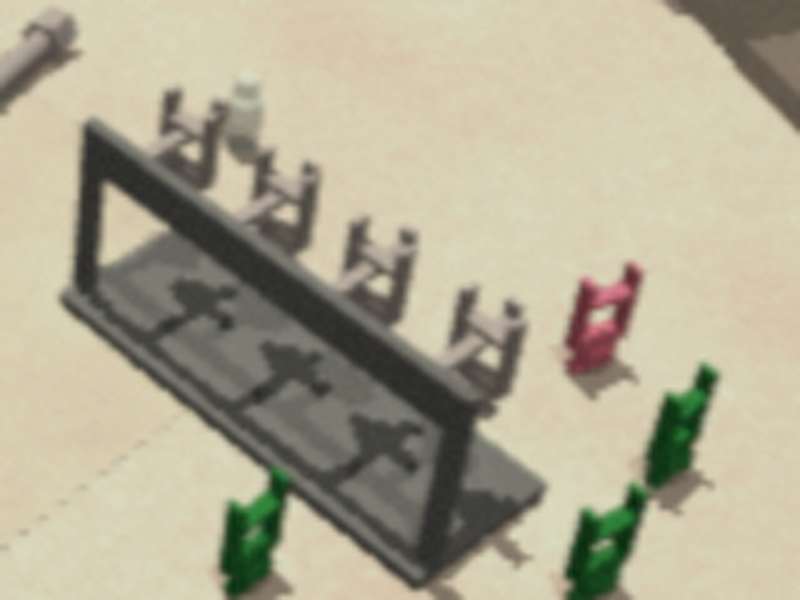

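View pics/s0b.png

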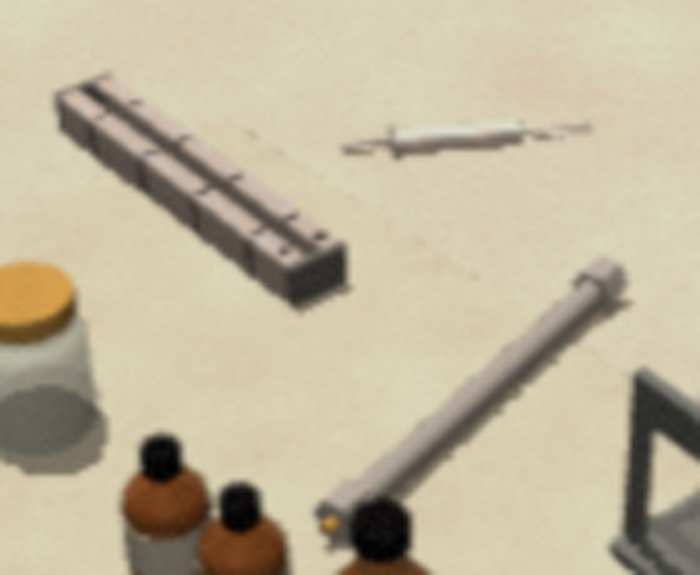

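```bash
cat > m1.py <<'E'
from h import *
def q(pts,u0,v0,s,z):
    return np.array([px2w('top',(u+.5)/s-.5+u0,(v+.5)/s-.5+v0,z)for u,v in pts])
print('tips',q([(213,374),(340,378),(472,383),(600,388)],170,150,5.6,.124).round(4).tolist())
print('base',q([(204,430),(672,450)],170,150,5.6,.01).round(4).tolist())
print('rail mk mid',q([(401,256.5),(487,258),(572,260),(657,262)],310,150,4.4,.03).round(4).tolist())
print('col',q([(79,83),(161,442)],310,150,4.4,.013).round(4).tolist())
d=np.load('pics/t0.npz')['d'];C=cloud('top',d)
def box(z0,z1,u0,v0,u1,v1):
    c=C[v0:v1,u0:u1].reshape(-1,3);return c[(c[:,2]>z0)&(c[:,2]<z1)]
print('bench z',np.median(C[220:240,420:480,2]))
c=box(.022,.04,375,195,480,225)
r=cv2.minAreaRect((c[:,:2]*1000).astype(np.float32));print('rail',r,np.median(c[:,2]),len(c))
c=box(.006,.04,320,160,356,258)
r=cv2.minAreaRect((c[:,:2]*1000).astype(np.float32));print('col',r,np.percentile(c[:,2],[50,95]))
c=box(.108,.15,195,185,300,225)
r=cv2.minAreaRect((c[:,:2]*1000).astype(np.float32));print('standtop',r,np.percentile(c[:,2],[5,50,95]))
E
python3 m1.py
```

```text
tips [[0.5012, 0.3998, 0.124], [0.5004, 0.3358, 0.124], [0.4992, 0.2692, 0.124], [0.498, 0.2045, 0.124]]
base [[0.4845, 0.4317, 0.01], [0.4786, 0.1745, 0.01]]
rail mk mid [[0.5512, -0.1664, 0.03], [0.5514, -0.2268, 0.03], [0.5512, -0.2866, 0.03], [0.551, -0.3464, 0.03]]
col [[0.6752, 0.0607, 0.013], [0.4201, -0.0005, 0.013]]
bench z 0.0017615063890483733
rail ((552.18505859375, -255.14097595214844), (272.8418884277344, 45.4420280456543), 89.96514892578125) 0.031056044823191416 929
col ((552.0316162109375, 28.081317901611328), (306.7681884765625, 111.0588607788086), 0.38627365231513977) [0.01999571 0.02801142]
standtop ((537.0632934570312, 305.0185852050781), (259.1188659667969, 73.50154876708984), 88.32722473144531) [0.11195062 0.12088311 0.13263902]
```

```bash
cat > ov.py <<'E'
from h import *
def T(x,y,th):
    M=np.eye(4);M[:3,:3]=R.from_euler('z',th).as_matrix();M[:3,3]=[x,y,0];return M
def boxl(a,b):
    P=[[(a,b)[i][0],(a,b)[j][1],(a,b)[k][2]] for i in(0,1) for j in(0,1) for k in(0,1)]
    return [(P[i],P[i^m]) for i in range(8) for m in(1,2,4) if not i&m]
def stand():
    L=boxl((-80,-130,0),(20,130,10))+boxl((2,-130,98),(10,130,125))
    for y in(-99,-33,33,99): L+=boxl((-62,y-4,110),(-58,y+4,124))+boxl((-58,y-4,110),(2,y+4,115))
    return L
def rail():
    L=boxl((-22,-130,0),(22,130,30))+[((s*7,-130,30),(s*7,130,30)) for s in(-1,1)]
    for y in(-90,-30,30,90): L.append(((-22,y,30),(22,y,30)))
    return L
def colm(z=13): return boxl((-13,-142,z-13),(13,-120,z+13))+boxl((-13,120,z-13),(13,142,z+13))+boxl((-9,-120,z-9),(9,120,z+9))+[((0,-150,z),(0,150,z))]
def clip(z=67):
    return boxl((-5,-17,z+18),(5,-13,z+66))+boxl((-5,13,z+18),(5,17,z+66))+boxl((-5,-13,z+48),(5,13,z+52))
def draw(p,name,items,u0,v0,u1,v1,s,tag,g=1.6):
    p=np.clip(p.astype(float)*g,0,255).astype(np.uint8)
    im=cv2.resize(p[v0:v1,u0:u1],None,fx=s,fy=s,interpolation=cv2.INTER_CUBIC)
    for pose,L,col in items:
        M=T(*pose)
        for a,b in L:
            q=[]
            for P in(a,b):
                w=M@np.r_[np.array(P)/1000,1];u=w2px(name,w[:3]);q.append(tuple(int(round(t)) for t in ((u-[u0,v0]+.5)*s-.5)))
            cv2.line(im,q[0],q[1],col,1,cv2.LINE_AA)
    cv2.imwrite(f'pics/{tag}.png',im)
E
python3 - <<'E'
from ov import *
S=(.5605,.303,-.02);Ra=(.5512,-.2565,0);Co=(.5477,.030,-.236)
print(np.arctan2(.6752-.4201,.0612))
it=[(S,stand(),(0,0,255)),(Ra,rail(),(255,0,0)),((.5477,.030,-(np.pi/2-np.arctan2(.2551,.0612))+np.pi/2+0),colm(),(255,0,255))]
it[2]=((.5477,.030,-np.arctan2(.2551,.0612)),colm(),(255,0,255))
t=np.load('pics/t0.npz')['p'];s=np.load('pics/s0.npz')['p']
draw(t,'top',it,190,170,310,260,6.5,'o1');draw(s,'scene',it,320,180,480,300,5,'o2')
draw(t,'top',it,310,150,490,275,4.4,'o3');draw(s,'scene',it,210,130,350,245,5,'o4')
E
```

```text
1.3353403048117707
```

View pics/o1.png

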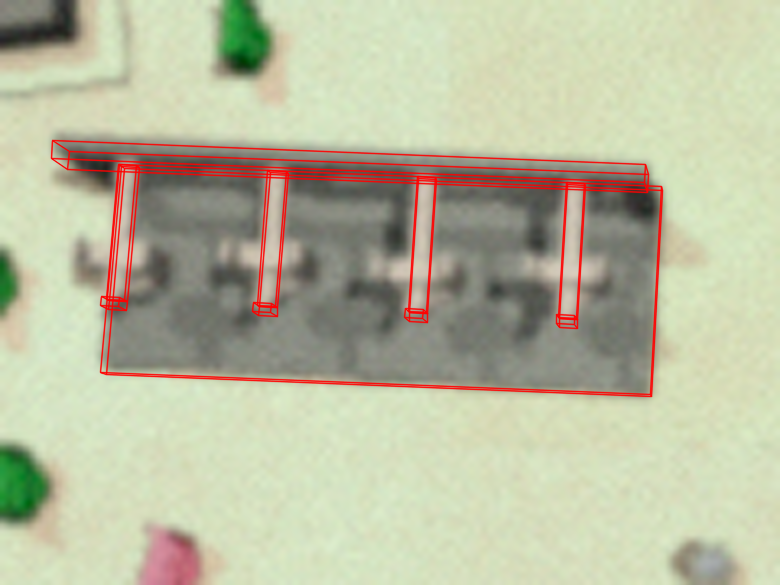

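View pics/o2.png

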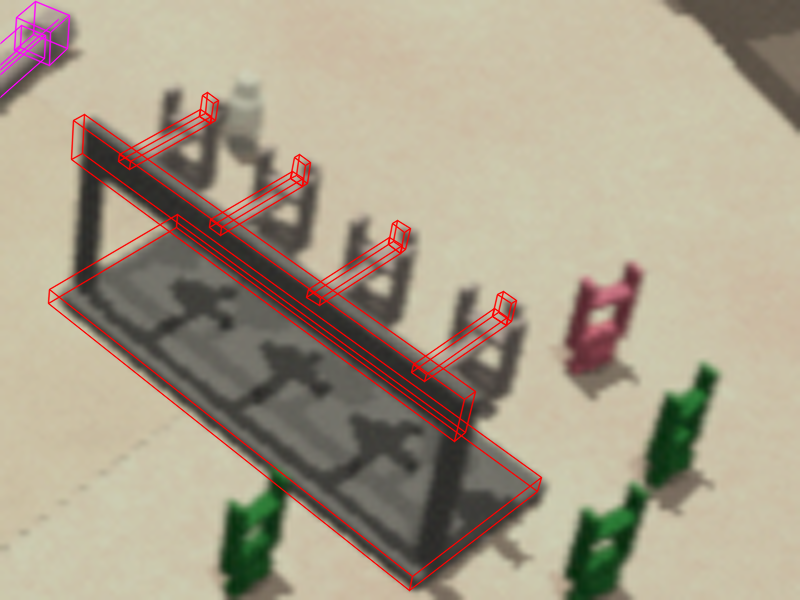

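View pics/o3.png

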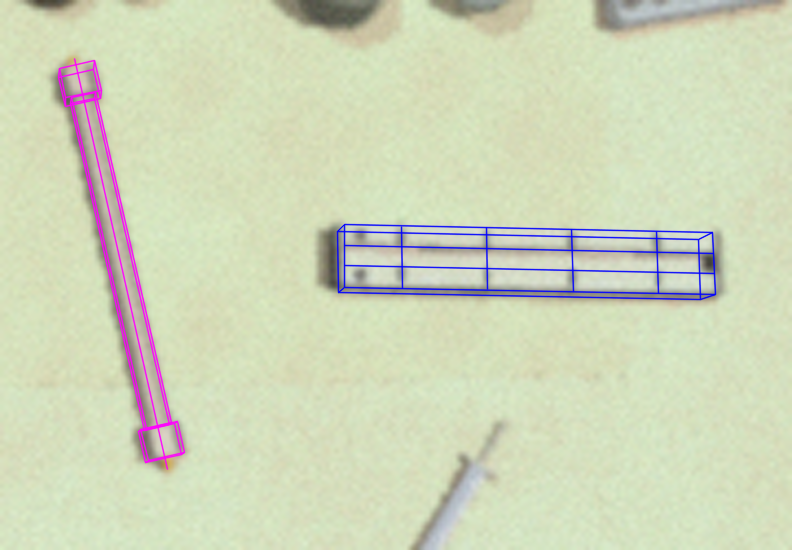

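View pics/o4.png

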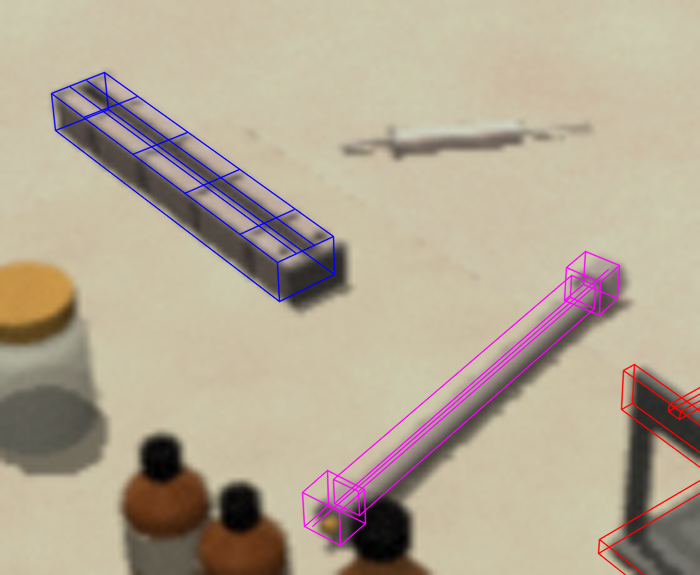

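Run:
```python
from ov import *
S=(.5605,.303,-.02)
M=T(*S)
t=np.load('pics/t0.npz')['p'];s=np.load('pics/s0.npz')['p']
it=[];
for y in(99,33,-33,-99):
    w=M@[-.038,y/1000,0,1];print(w[:2].round(4)); it.append(((w[0],w[1],-.02),clip(),(0,0,255)))
draw(t,'top',it,195,185,300,225,7.6,'o5',2.0);
draw(t,'top',[],195,185,300,225,7.6,'o5b',2.0);
draw(s,'scene',it,340,190,440,270,8,'o6',2.0)
```

```text
[0.5245 0.4027]
[0.5232 0.3368]
[0.5218 0.2708]
[0.5205 0.2048]
```

View pics/o5.png

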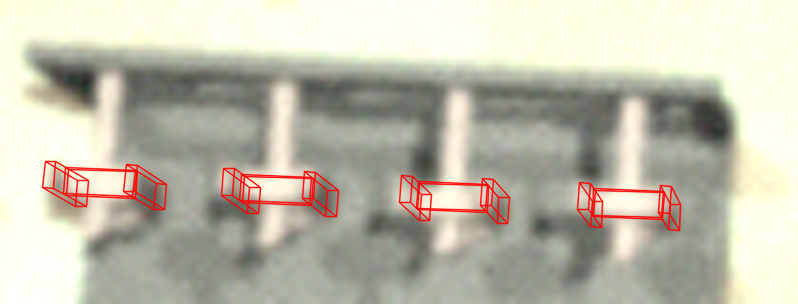

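View pics/o5b.png

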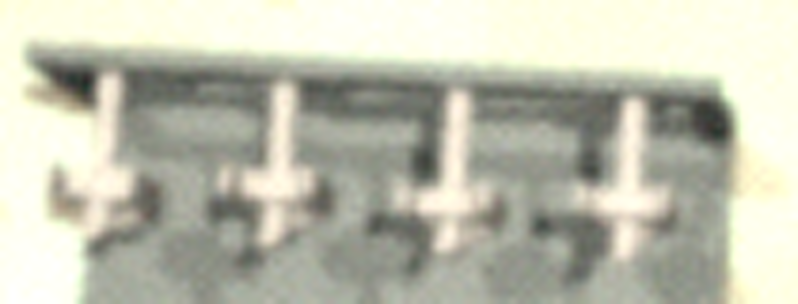

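View pics/o6.png

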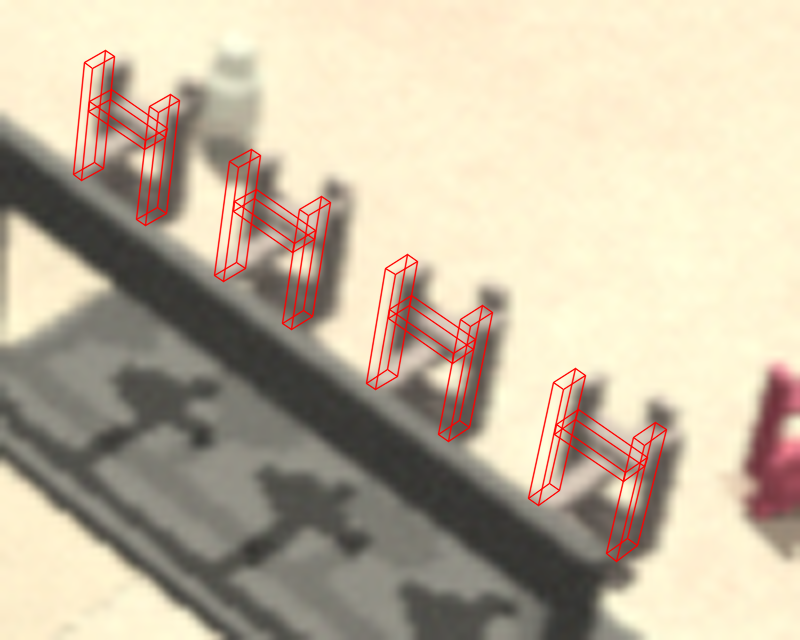

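```bash
cat > go.py <<'E'
import sys
from h import *
# usage: go.py x y z yaw [x y z yaw ...]
o=robot.get_obs();p=np.array(o['tool_pos']);Rm=R.from_euler('xyz',o['ee_rot']).as_matrix();yaw=o['ee_rot'][2]
print('t',round(float(o['time']),2),'pos',p.round(4),'rpy',np.round(o['ee_rot'],4),'w',round(float(o['width']),4),'F',np.round(o['wrist_force'],1),'j',np.round(o['joint_positions'],2))
a=list(map(float,sys.argv[1:]))
for i in range(0,len(a),4):
    d=Rm.T@(np.array(a[i:i+3])-p)*100; s=-(a[i+3]-yaw); s=(s+np.pi)%(2*np.pi)-np.pi
    print(np.round(d,2),round(s,3),'rows>=',int(np.ceil(max(np.linalg.norm(d)/4.17,abs(s)/.125))))
E
python3 go.py .5205 .2048 .21 1.551
```

```text
t 0.1 pos [0.1774 0.5201 0.2044] rpy [-3.1414e+00  1.9000e-03  1.2420e+00] w 0.0937 F [ 0.2  0.1 -1.1] j [ 1.14  0.09  1.37 -0.    1.68 -0.1 ]
[-18.76  42.65  -0.53] -0.309 rows>= 12
```

```bash
python3 -m inch '-18.76 42.65 -0.53 -0.309 0.5; -18.76 42.65 -0.53 -0.309 0.5; -18.76 42.65 -0.53 -0.309 0.5; -18.76 42.65 -0.53 -0.309 0.5; -18.76 42.65 -0.53 -0.309 0.5; -18.76 42.65 -0.53 -0.309 0.5; -18.76 42.65 -0.53 -0.309 0.5; -18.76 42.65 -0.53 -0.309 0.5; -18.76 42.65 -0.53 -0.309 0.5; -18.76 42.65 -0.53 -0.309 0.5; -18.76 42.65 -0.53 -0.309 0.5; -18.76 42.65 -0.53 -0.309 0.5; -18.76 42.65 -0.53 -0.309 0.5; -18.76 42.65 -0.53 -0.309 0.5; -18.76 42.65 -0.53 -0.309 0.5; -18.76 42.65 -0.53 -0.309 0.5'; python3 go.py .5205 .2048 .165 1.551
python3 - <<'E'
from ov import *
t,d=snap('top','t1');s,_=snap('scene','s1')
crop(t,170,130,330,260,5,'t1a');crop(s,330,100,490,260,4,'s1a')
E
```

```text
time: 1.43
tool_pos: [0.5193, 0.2062, 0.2101]
ee_rot: [-3.14, 0.001, 1.553]
wrist_force: [-0.3, 0.2, -1.2]
width: 0.0468
t 1.43 pos [0.5193 0.2062 0.2101] rpy [-3.1404e+00  1.4000e-03  1.5532e+00] w 0.0468 F [-0.3  0.2 -1.2] j [ 0.28  0.11  1.34 -0.    1.7  -1.28]
[-0.13  0.12  4.51] 0.002 rows>= 2
```

View pics/t1a.png

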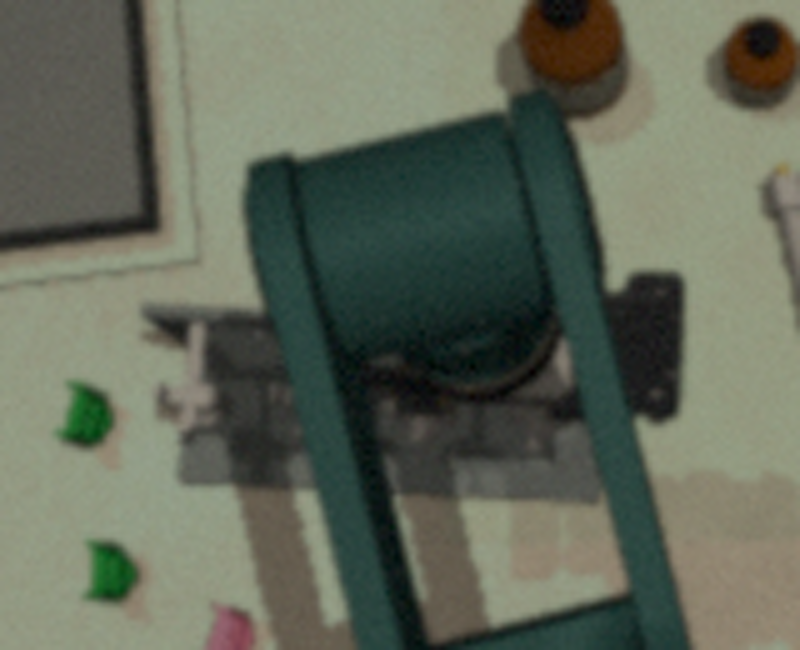

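View pics/s1a.png

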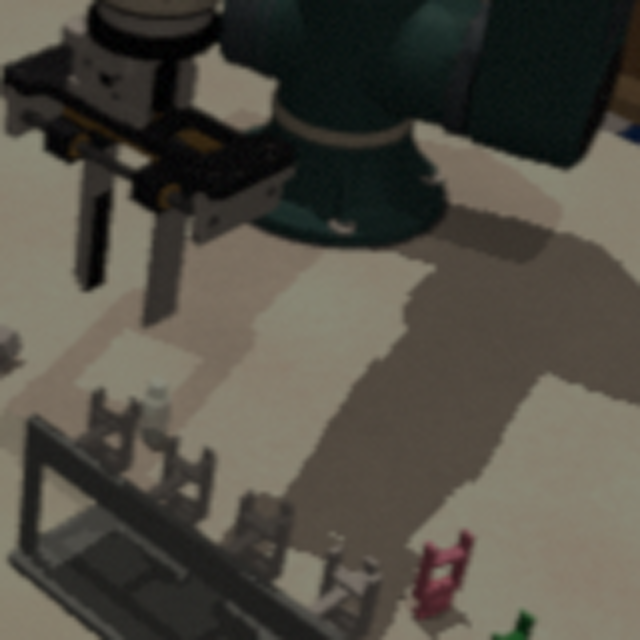

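```bash
cat >> ov.py <<'E'
def fing(tcp,w,L=60):
    # fingers as boxes in frame with y along jaw; mm
    z=tcp*1000;h=w*500
    return boxl((-8,h,z),(8,h+12.5,z+L))+boxl((-8,-h-12.5,z),(8,-h,z+L))
def fpose(): 
    o=robot.get_obs();p=o['tool_pos'];return (p[0],p[1],o['ee_rot'][2]-np.pi/2),fing(p[2],o['width'])
E
python3 - <<'E'
from ov import *
s=np.load('pics/s1.npz')['p']
P,L=fpose()
draw(s,'scene',[(P,L,(0,0,255))],340,120,420,200,8,'o7',2.2)
E
```

```text
(no output)
```

View pics/o7.png

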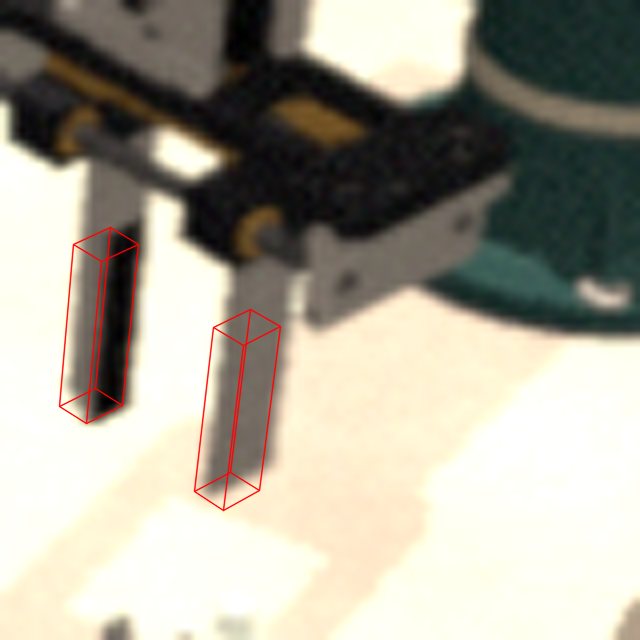

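```bash
python3 -m inch '-0.13 0.12 3 0 0.44; -0.13 0.12 6.7 0 0.44; -0.13 0.12 6.7 0 0.44; -0.13 0.12 6.7 0 0.44;-0.13 0.12 6.7 0 0.44'
python3 - <<'E'
from ov import *
s,_=snap('scene','s2')
P,L=fpose()
crop(np.clip(s*2.,0,255).astype(np.uint8),330,150,430,250,7,'s2a')
draw(s,'scene',[(P,L,(0,0,255))],330,150,430,250,7,'s2b',2)
E
```

```text
time: 1.95
tool_pos: [0.5212, 0.2055, 0.1452]
ee_rot: [3.14, 0.001, 1.554]
wrist_force: [-0.4, 0.1, 0.7]
width: 0.0529
```

View pics/s2a.png

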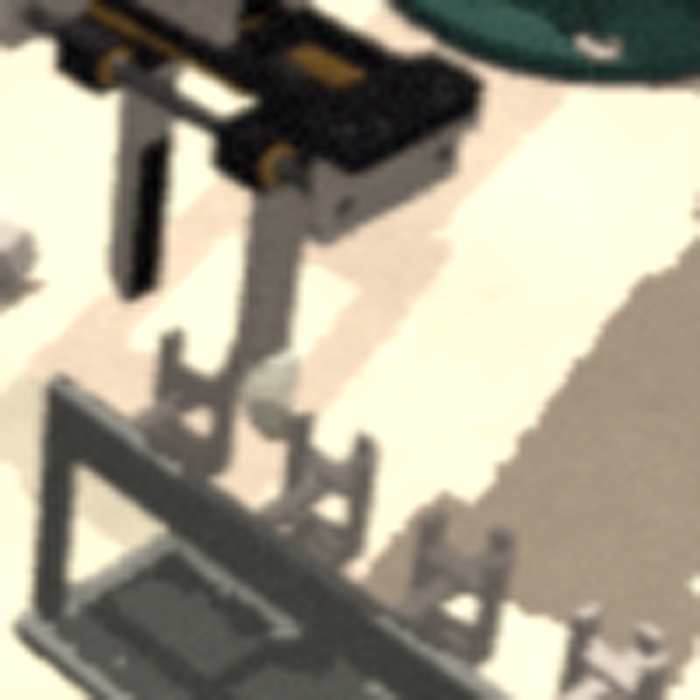

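View pics/s2b.png

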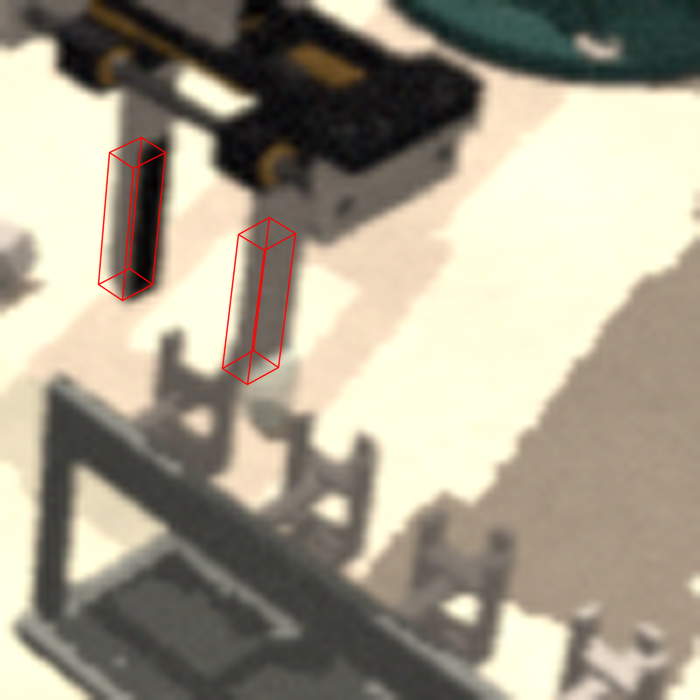

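```bash
python3 go.py .5208 .2068 .125 1.551 .5208 .2068 .103 1.551
```

```text
t 2.0 pos [0.522  0.2056 0.1464] rpy [3.1375 0.     1.5541] w 0.0524 F [-0.3  0.7  0.9] j [ 0.27  0.13  1.44 -0.    1.57 -1.28]
[ 0.12 -0.14  2.14] 0.003 rows>= 1
[ 0.12 -0.14  4.34] 0.003 rows>= 2
```

```bash
python3 -m inch '0.12 -0.14 1.5 0 0.44; 0.12 -0.14 2.5 0 0.44; 0.12 -0.14 3.2 0 0.44; 0.12 -0.14 3.8 0 0.44; 0.12 -0.14 4.3 0 0.44; 0.12 -0.14 4.3 0 0.44; 0.12 -0.14 4.3 0 0.44'
python3 - <<'E'
from ov import *
s,_=snap('scene','s3')
crop(np.clip(s*2.,0,255).astype(np.uint8),330,150,430,250,7,'s3a')
E
python3 go.py
```

```text
time: 2.58
tool_pos: [0.5208, 0.2067, 0.1032]
ee_rot: [3.138, 0.0, 1.554]
wrist_force: [1.1, 0.5, 0.3]
width: 0.0529
t 2.63 pos [0.521  0.2068 0.1036] rpy [ 3.1373 -0.      1.554 ] w 0.0528 F [ 0.3 -0.9 -0.8] j [ 0.28  0.15  1.51 -0.    1.48 -1.28]
```

View pics/s3a.png

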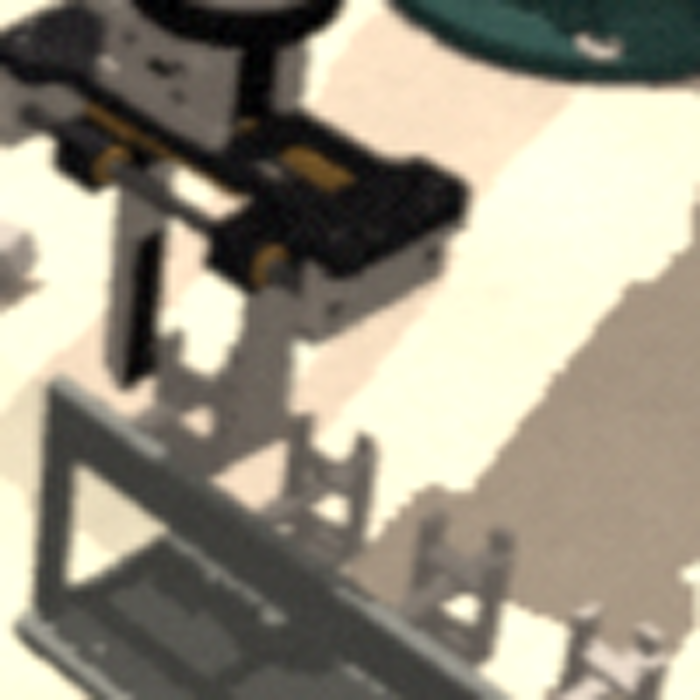

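```bash
python3 -m inch '0 0 0 0 0.6; 0 0 0 0 1; 0 0 0 0 1; 0 0 0 0 1; 0 0 0 0 1; 0 0 0 0 1'; python3 go.py
```

```text
time: 3.13
tool_pos: [0.5212, 0.2068, 0.104]
ee_rot: [3.137, -0.0, 1.554]
wrist_force: [0.3, -0.5, 1.0]
width: 0.0338
t 3.13 pos [0.5212 0.2068 0.104 ] rpy [ 3.1366e+00 -2.0000e-04  1.5539e+00] w 0.0338 F [ 0.3 -0.5  1. ] j [ 0.28  0.15  1.51 -0.    1.48 -1.28]
```

```bash
python3 -m inch '0 0 -0.7 0 1; 0 0 -1.4 0 1; 0 0 -1.4 0 1; 0 0 -1.4 0 1; 0 -1.5 -1.4 0 1; 0 -3 -1.4 0 1; 0 -4.5 -1.4 0 1;0 -6 -1.4 0 1; 0 -6 -2.4 0 1; 0 -6 -5 0 1;0 -6 -5 0 1;0 -6 -5 0 1'
python3 - <<'E'
from ov import *
s,_=snap('scene','s4')
crop(np.clip(s*2.,0,255).astype(np.uint8),330,110,430,250,5.5,'s4a')
E
python3 go.py
```

```text
time: 4.13
tool_pos: [0.463, 0.2083, 0.1558]
ee_rot: [3.132, -0.002, 1.554]
wrist_force: [-0.2, 0.3, -1.1]
width: 0.0336
t 4.18 pos [0.462  0.2079 0.1542] rpy [ 3.1346e+00 -8.0000e-04  1.5538e+00] w 0.0337 F [-0.   1.2 -1.7] j [ 0.31  0.    1.56 -0.    1.57 -1.24]
```

View pics/s4a.png

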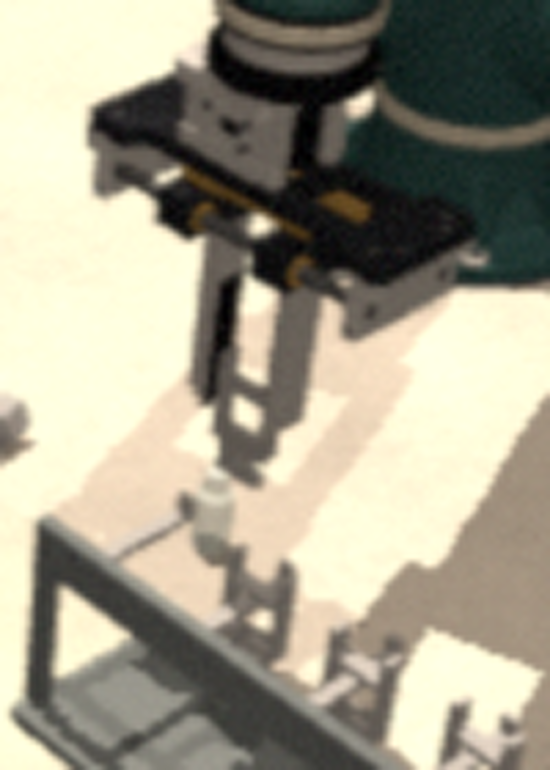

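```bash
python3 go.py .5512 -.3465 .13 1.571
```

```text
t 4.18 pos [0.462  0.2079 0.1542] rpy [ 3.1346e+00 -8.0000e-04  1.5538e+00] w 0.0337 F [-0.   1.2 -1.7] j [ 0.31  0.    1.56 -0.    1.57 -1.24]
[-55.29   9.85   2.45] -0.017 rows>= 14
```

```bash
python3 -m inch '-55.29 9.85 2.45 -0.017 1;-55.29 9.85 2.45 -0.017 1;-55.29 9.85 2.45 -0.017 1;-55.29 9.85 2.45 -0.017 1;-55.29 9.85 2.45 -0.017 1;-55.29 9.85 2.45 -0.017 1;-55.29 9.85 2.45 -0.017 1;-55.29 9.85 2.45 -0.017 1;-55.29 9.85 2.45 -0.017 1;-55.29 9.85 2.45 -0.017 1;-55.29 9.85 2.45 -0.017 1;-55.29 9.85 2.45 -0.017 1;-55.29 9.85 2.45 -0.017 1;-55.29 9.85 2.45 -0.017 1;-55.29 9.85 2.45 -0.017 1;-55.29 9.85 2.45 -0.017 1;-55.29 9.85 2.45 -0.017 1;-55.29 9.85 2.45 -0.017 1;-55.29 9.85 2.45 -0.017 1'; python3 go.py .5512 -.3465 .085 1.571
```

```text
time: 5.77
tool_pos: [0.5514, -0.345, 0.13]
ee_rot: [3.135, -0.001, 1.573]
wrist_force: [0.9, 0.2, -1.0]
width: 0.0337
t 5.77 pos [ 0.5514 -0.345   0.13  ] rpy [ 3.1347e+00 -9.0000e-04  1.5726e+00] w 0.0337 F [ 0.9  0.2 -1. ] j [-0.65  0.33  1.23  0.    1.57 -2.22]
[-0.15 -0.05  4.5 ] 0.002 rows>= 2
```

Foot to ~18 mm over the lips, then look.

```bash
python3 -m inch '-0.15 -0.05 2 0.002 1; -0.15 -0.05 4.5 0.002 1; -0.15 -0.05 4.5 0.002 1; -0.15 -0.05 4.5 0.002 1;-0.15 -0.05 4.5 0.002 1'
python3 - <<'E'
from ov import *
s,_=snap('scene','s5');t,_=snap('top','t5')
crop(np.clip(s*1.8,0,255).astype(np.uint8),190,90,290,200,6.5,'s5a')
crop(np.clip(t*1.8,0,255).astype(np.uint8),370,150,500,250,6,'t5a')
E
python3 go.py
```

```text
time: 6.18
tool_pos: [0.5517, -0.3462, 0.0863]
ee_rot: [3.134, -0.0, 1.571]
wrist_force: [0.3, -0.0, 0.4]
width: 0.034
t 6.28 pos [ 0.5523 -0.3469  0.0874] rpy [3.1318e+00 1.3000e-03 1.5710e+00] w 0.0338 F [ 0.1  0.6 -1.2] j [-0.65  0.35  1.29  0.    1.49 -2.22]
```

View pics/s5a.png

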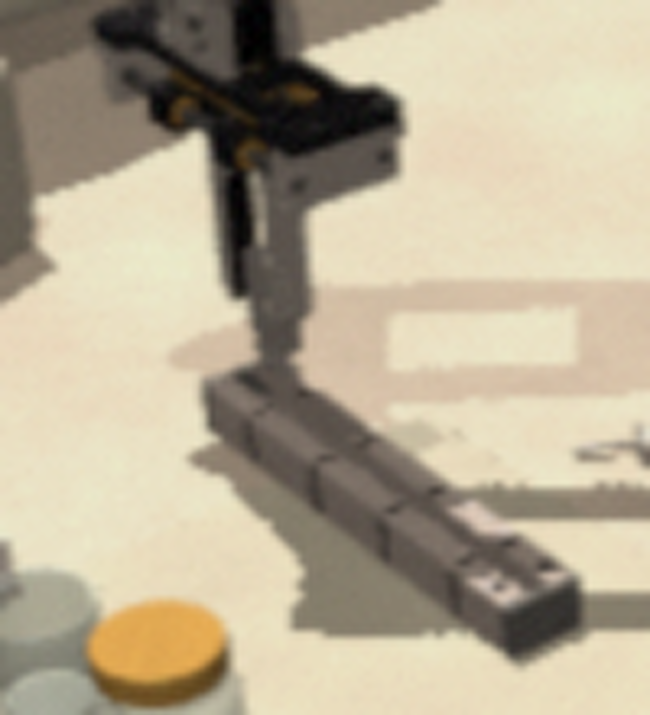

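View pics/t5a.png

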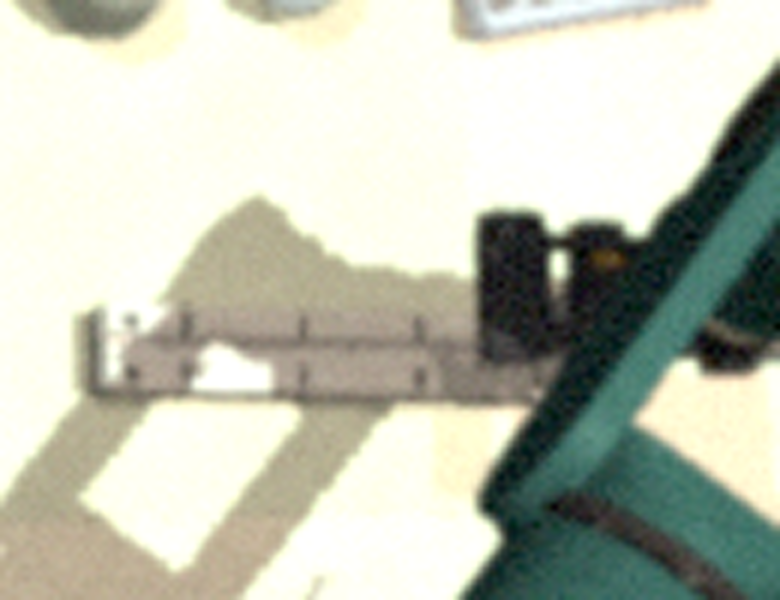

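Run:
```python
from ov import *
s=np.load('pics/s5.npz')['p']
P,L=fpose()
Ra=(.5512,-.2565,0)
def fullclip(z):
    return clip(z)+boxl((-4.5,-13,z),(4.5,13,z+6))+boxl((-12,-12,z+14),(12,12,z+18))
draw(s,'scene',[(P,L,(0,0,255)),(P,fullclip(50.4),(0,200,0)),(Ra,rail(),(255,0,0))],200,100,270,170,10,'o8',2)
draw(s,'scene',[],200,100,270,170,10,'o8b',2)
```

```text
(no output)
```

View pics/o8.png

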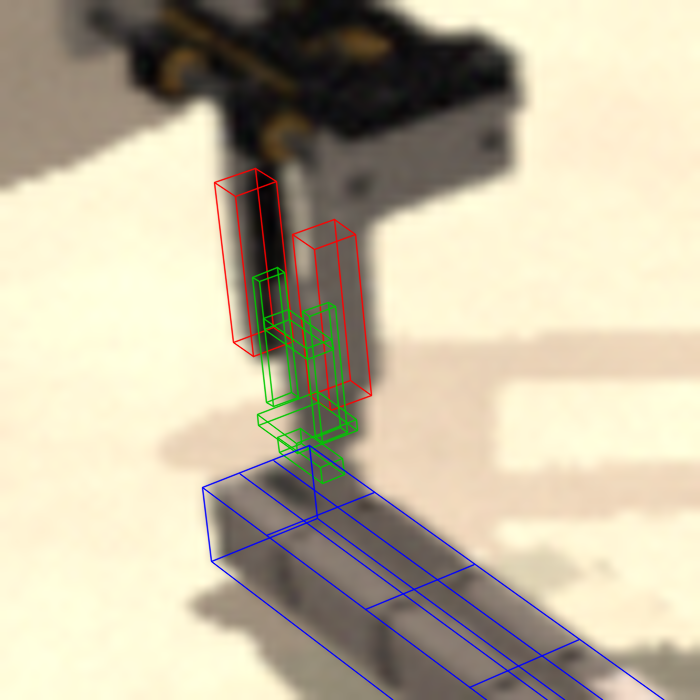

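View pics/o8b.png

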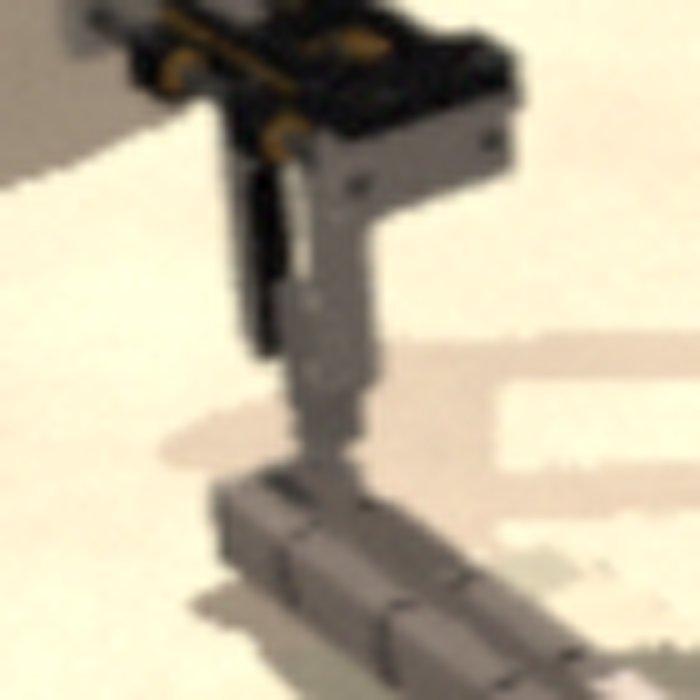

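```bash
python3 go.py .5518 -.3445 .069 1.571
```

```text
t 6.28 pos [ 0.5523 -0.3469  0.0874] rpy [3.1318e+00 1.3000e-03 1.5710e+00] w 0.0338 F [ 0.1  0.6 -1.2] j [-0.65  0.35  1.29  0.    1.49 -2.22]
[ 0.24 -0.06  1.84] 0.0 rows>= 1
```

```bash
python3 -m inch '0.24 -0.06 0.6 0 1; 0.24 -0.06 1.2 0 1; 0.24 -0.06 1.8 0 1; 0.24 -0.06 1.9 0 1;0.24 -0.06 1.9 0 1;0.24 -0.06 1.9 0 1'; python3 -m inch '0 0 0.2 0 1; 0 0 0.4 0 1; 0 0 0.4 0 1;0 0 0.4 0 1';  python3 go.py .5518 -.3445 .053 1.571
```

```text
time: 6.78
tool_pos: [0.5517, -0.3444, 0.0679]
ee_rot: [3.132, 0.001, 1.571]
wrist_force: [0.3, -0.5, -0.8]
width: 0.0339
time: 7.12
tool_pos: [0.5516, -0.3444, 0.0637]
ee_rot: [3.133, 0.001, 1.571]
wrist_force: [-0.1, 1.0, -1.2]
width: 0.0338
t 7.12 pos [ 0.5516 -0.3444  0.0637] rpy [3.1327e+00 6.0000e-04 1.5709e+00] w 0.0338 F [-0.1  1.  -1.2] j [-0.65  0.36  1.32  0.    1.45 -2.22]
[-0.01  0.01  1.07] -0.0 rows>= 1
```

```bash
python3 -m inch '0 0 0.3 0 1; 0 0 0.5 0 1; 0 0 0.6 0 1;0 0 0.6 0 1';  python3 -m inch '0 0 0.15 0 1; 0 0 0.3 0 1; 0 0 0.4 0 1;0 0 0.4 0 1'; python3 go.py .5518 -.3445 .053 1.571
```

```text
time: 7.45
tool_pos: [0.5514, -0.3442, 0.0571]
ee_rot: [3.133, 0.0, 1.571]
wrist_force: [0.3, 0.4, -0.9]
width: 0.0344
time: 7.78
tool_pos: [0.5514, -0.3442, 0.0531]
ee_rot: [3.134, -0.0, 1.571]
wrist_force: [-0.2, -0.2, -0.5]
width: 0.0338
t 7.78 pos [ 0.5514 -0.3442  0.0531] rpy [ 3.1335 -0.      1.5709] w 0.0338 F [-0.2 -0.2 -0.5] j [-0.65  0.37  1.33  0.    1.43 -2.22]
[-0.03  0.04  0.01] -0.0 rows>= 1
```

```bash
python3 -m inch '0 0 0.1 0 1; 0 0 0.15 0 1;0 0 0.15 0 1'; python3 -m inch '0 0 0.1 0 1; 0 0 0.15 0 1;0 0 0.15 0 1';python3 go.py
python3 - <<'E'
from ov import *
s,_=snap('scene','s6')
P,L=fpose()
draw(s,'scene',[],200,100,270,170,10,'o9',2)
E
```

```text
time: 8.03
tool_pos: [0.5516, -0.3443, 0.053]
ee_rot: [3.133, 0.0, 1.571]
wrist_force: [-1.4, 0.7, 4.9]
width: 0.0335
time: 8.28
tool_pos: [0.5516, -0.3443, 0.053]
ee_rot: [3.132, 0.001, 1.571]
wrist_force: [-3.1, 2.5, 8.0]
width: 0.034
t 8.28 pos [ 0.5516 -0.3443  0.053 ] rpy [3.1324e+00 9.0000e-04 1.5710e+00] w 0.034 F [-3.1  2.5  8. ] j [-0.65  0.37  1.33  0.    1.43 -2.22]
```

View pics/o9.png

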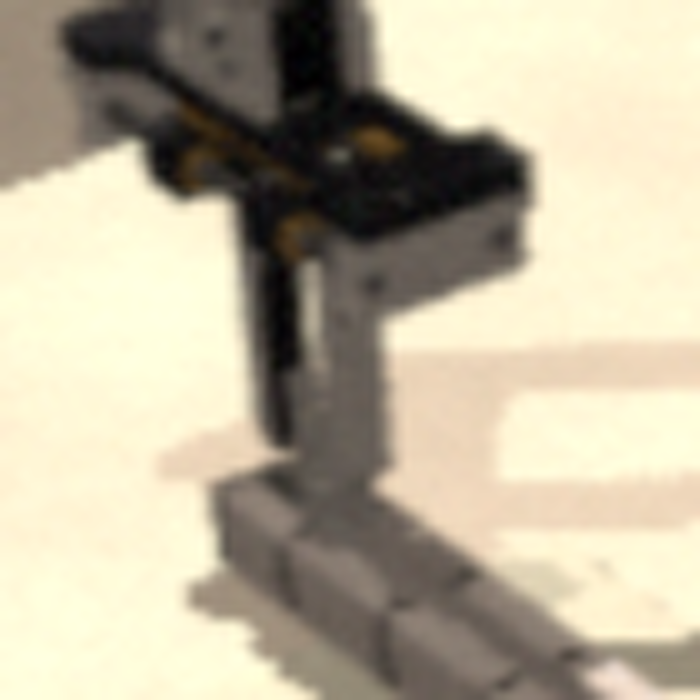

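```bash
python3 -m inch '0 0 0 0.12 1;0 0 0 0.24 1;0 0 0 0.36 1;0 0 0 0.48 1;0 0 0 0.6 1;0 0 0 0.72 1;0 0 0 0.84 1;0 0 0 0.96 1;0 0 0 1.08 1;0 0 0 1.2 1;0 0 0 1.32 1;0 0 0 1.44 1;0 0 0 1.571 1;0 0 0 1.571 1;0 0 0 1.571 1;0 0 0 1.571 1'; python3 go.py .5516 -.3443 .053 0
```

```text
time: 9.67
tool_pos: [0.5519, -0.3448, 0.0531]
ee_rot: [3.14, -0.01, 0.002]
wrist_force: [0.1, -1.9, 0.8]
width: 0.0337
t 9.67 pos [ 0.5519 -0.3448  0.0531] rpy [ 3.1396e+00 -1.0000e-02  2.4000e-03] w 0.0337 F [ 0.1 -1.9  0.8] j [-0.65  0.37  1.33  0.    1.43 -0.65]
[-0.03 -0.05  0.01] 0.002 rows>= 1
```

```bash
python3 -m inch '0 0 0 0 0.45;0 0 0 0 0.4;0 0 0 0 0.4;0 0 0 0 0.4;0 0 -1 0 0.4;0 0 -3 0 0.4;0 0 -6 0 0.4;0 0 -9 0 0.4;0 0 -9 0 0.4;0 0 -9 0 0.4'
python3 - <<'E'
from ov import *
s,_=snap('scene','s7');t,_=snap('top','t7')
draw(s,'scene',[],200,100,290,190,8,'s7a',2)
draw(t,'top',[],370,170,500,250,6,'t7a',2)
E
python3 go.py
```

```text
time: 10.5
tool_pos: [0.5525, -0.3456, 0.147]
ee_rot: [3.136, -0.016, 0.003]
wrist_force: [0.1, 0.6, -0.2]
width: 0.0567
t 10.6 pos [ 0.5507 -0.3443  0.1425] rpy [ 3.1402e+00 -9.2000e-03  2.6000e-03] w 0.0566 F [ 0.3  0.  -0.4] j [-0.65  0.32  1.22  0.    1.59 -0.65]
```

View pics/s7a.png

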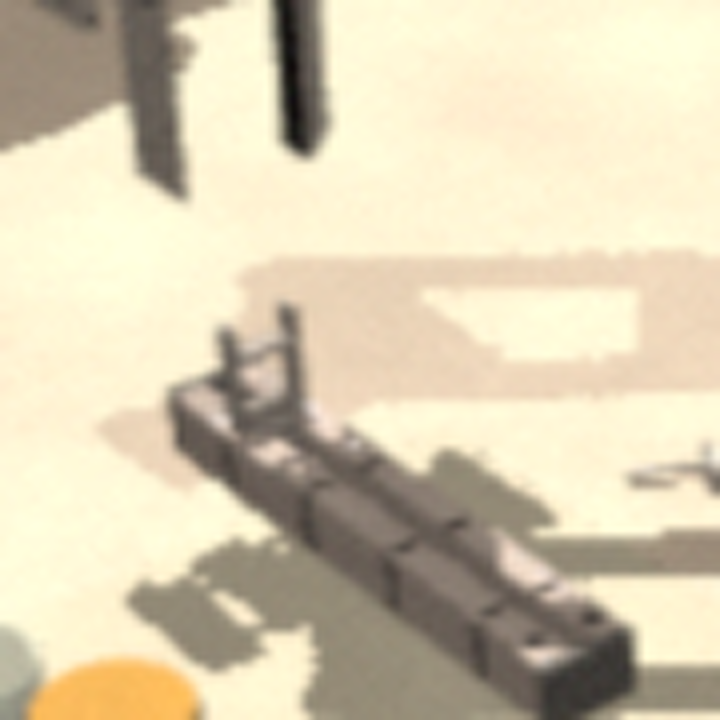

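View pics/t7a.png

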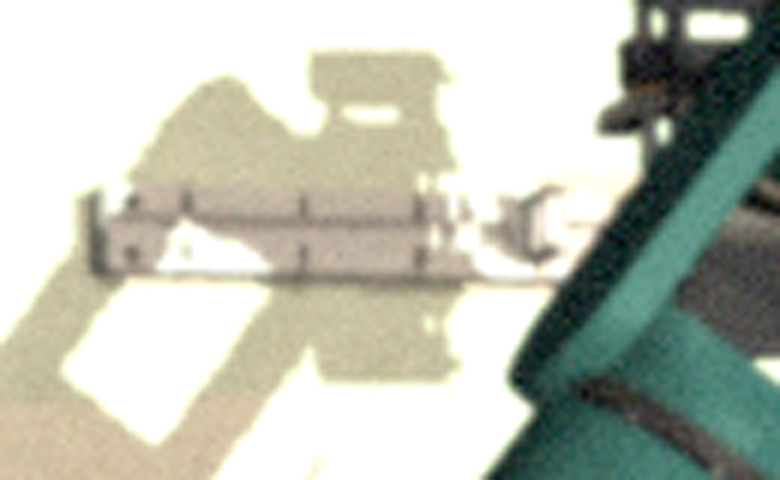

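```bash
python3 go.py .522 .2725 .16 1.552
```

```text
t 10.6 pos [ 0.5507 -0.3443  0.1425] rpy [ 3.1402e+00 -9.2000e-03  2.6000e-03] w 0.0566 F [ 0.3  0.  -0.4] j [-0.65  0.32  1.22  0.    1.59 -0.65]
[ -2.69 -61.69  -1.85] -1.549 rows>= 15
```

```bash
python3 -m inch '-2.69 -61.69 -3 -1.549 0.44;-2.69 -61.69 -3 -1.549 0.44;-2.69 -61.69 -3 -1.549 0.44;-2.69 -61.69 -3 -1.549 0.44;-2.69 -61.69 -3 -1.549 0.44;-2.69 -61.69 -3 -1.549 0.44;-2.69 -61.69 -3 -1.549 0.44;-2.69 -61.69 -3 -1.549 0.44;-2.69 -61.69 -3 -1.549 0.44;-2.69 -61.69 -3 -1.549 0.44;-2.69 -61.69 -3 -1.549 0.44;-2.69 -61.69 -3 -1.549 0.44;-2.69 -61.69 -3 -1.549 0.44;-2.69 -61.69 -3 -1.549 0.44;-2.69 -61.69 -3 -1.549 0.44;-2.69 -61.69 -3 -1.549 0.44;-2.69 -61.69 -3 -1.549 0.44;-2.69 -61.69 -3 -1.549 0.44;-2.69 -61.69 -3 -1.549 0.44;-2.69 -61.69 -3 -1.549 0.44'; python3 go.py .522 .2725 .145 1.552  .522 .2725 .104 1.552
python3 - <<'E'
from ov import *
t,_=snap('top','t8');s,_=snap('scene','s8')
Ra=(.5512,-.2565,0)
it=[(Ra,rail(),(255,0,0)),((.5512,-.3465,np.pi/2),clip(16),(0,0,255))]
draw(t,'top',it,380,190,490,230,7,'t8a',1.6);draw(t,'top',[],380,190,490,230,7,'t8b',1.6)
draw(s,'scene',[],330,150,430,250,7,'s8a',2)
E
```

```text
time: 12.27
tool_pos: [0.522, 0.2709, 0.1709]
ee_rot: [3.133, 0.002, 1.549]
wrist_force: [0.6, 0.2, 0.0]
width: 0.0526
t 12.27 pos [0.522  0.2709 0.1709] rpy [3.1332e+00 1.9000e-03 1.5494e+00] w 0.0526 F [0.6 0.2 0. ] j [ 0.39  0.18  1.34 -0.01  1.62 -1.16]
[ 0.16 -0.03  2.59] -0.003 rows>= 1
[ 0.17 -0.06  6.69] -0.003 rows>= 2
```

View pics/t8a.png

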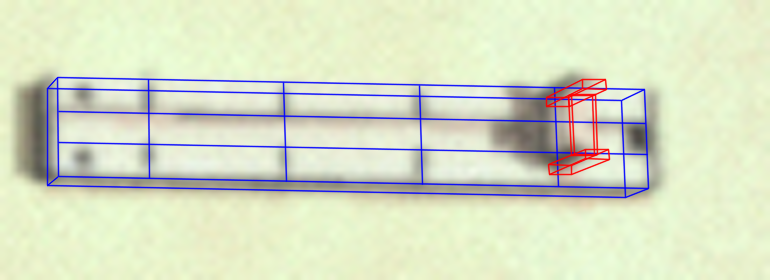

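View pics/t8b.png

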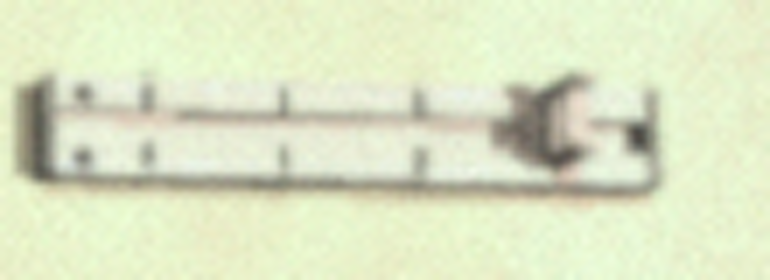

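View pics/s8a.png

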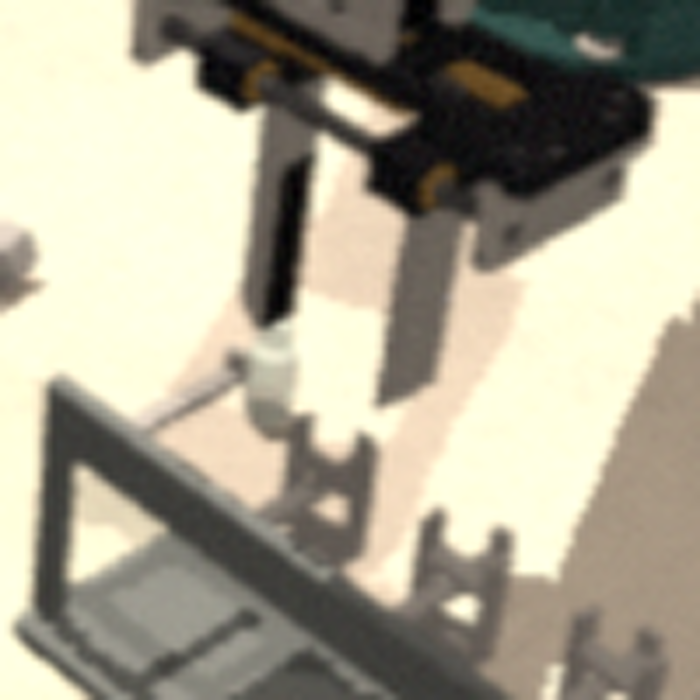

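Run:
```python
from ov import *
s=np.load('pics/s8.npz')['p']
Ra=(.5512,-.2565,0)
it=[(Ra,rail(),(255,0,0)),((.5512,-.3465,np.pi/2),clip(16),(0,0,255))]
draw(s,'scene',it,210,130,290,200,10,'s8c',2);draw(s,'scene',[],210,130,290,200,10,'s8d',2)
```

```text
(no output)
```

View pics/s8c.png

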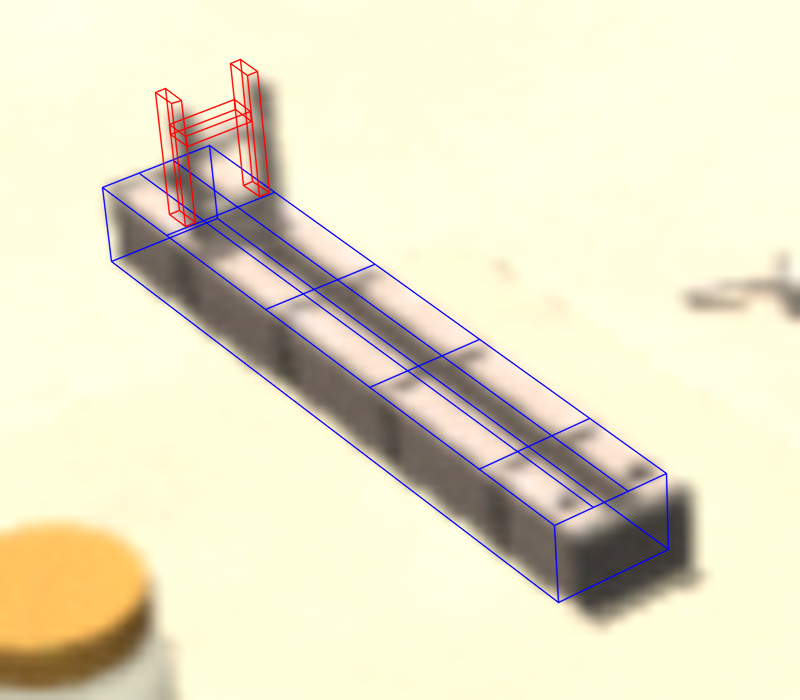

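View pics/s8d.png

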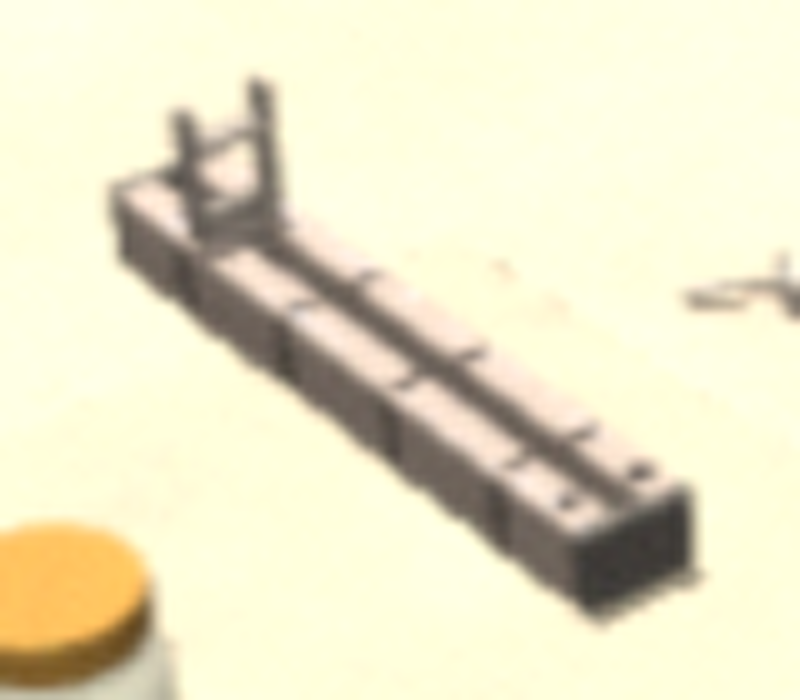

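```bash
python3 -m inch '0 -0.03 2 0 0.44; 0 -0.03 3.5 0 0.44; 0 -0.03 4.8 0 0.44; 0 -0.04 5.8 0 0.44; 0 -0.05 6.7 0 0.44;0 -0.05 6.7 0 0.44;0 -0.05 6.7 0 0.44'; python3 -m inch '0 0 0 0 0.6; 0 0 0 0 1; 0 0 0 0 1; 0 0 0 0 1; 0 0 0 0 1; 0 0 0 0 1'; python3 go.py
```

```text
time: 12.95
tool_pos: [0.5222, 0.2708, 0.1042]
ee_rot: [3.133, 0.002, 1.549]
wrist_force: [-0.4, -0.2, 0.1]
width: 0.0526
time: 13.45
tool_pos: [0.5228, 0.2712, 0.1052]
ee_rot: [3.131, 0.0, 1.549]
wrist_force: [0.2, 1.1, 2.9]
width: 0.0338
t 13.45 pos [0.5228 0.2712 0.1052] rpy [3.1311e+00 5.0000e-04 1.5492e+00] w 0.0338 F [0.2 1.1 2.9] j [ 0.39  0.21  1.44 -0.    1.49 -1.16]
```

```bash
python3 -m inch '0 0 -0.7 0 1; 0 0 -1.4 0 1; 0 0 -1.4 0 1; 0 0 -1.4 0 1; 0 -1.5 -1.4 0 1; 0 -3 -1.4 0 1; 0 -4.5 -1.4 0 1;0 -6 -1.4 0 1; 0 -6 -2.4 0 1; 0 -6 -5 0 1;0 -6 -5 0 1;0 -6 -5 0 1';python3 go.py .5515 -.2875 .13 1.571
python3 - <<'E'
from ov import *
s,_=snap('scene','s9')
draw(s,'scene',[],330,110,430,250,4,'s9a',2)
E
```

```text
time: 14.45
tool_pos: [0.4642, 0.2731, 0.1568]
ee_rot: [3.126, -0.002, 1.549]
wrist_force: [0.4, 0.5, -2.5]
width: 0.0336
t 14.45 pos [0.4642 0.2731 0.1568] rpy [ 3.1263e+00 -1.5000e-03  1.5490e+00] w 0.0336 F [ 0.4  0.5 -2.5] j [ 0.43  0.07  1.49 -0.01  1.57 -1.12]
[-55.86   9.91   2.74] -0.022 rows>= 14
```

View pics/s9a.png

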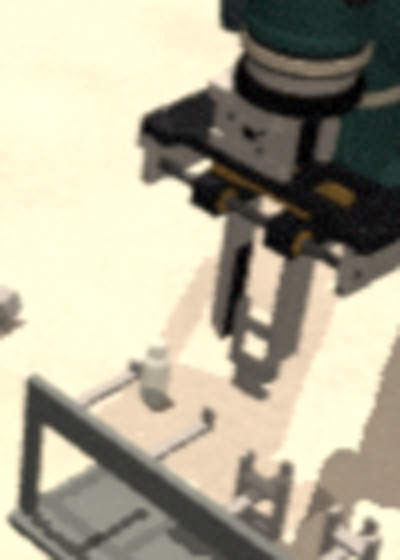

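```bash
python3 -m inch '-55.86 9.91 2.74 -0.022 1;-55.86 9.91 2.74 -0.022 1;-55.86 9.91 2.74 -0.022 1;-55.86 9.91 2.74 -0.022 1;-55.86 9.91 2.74 -0.022 1;-55.86 9.91 2.74 -0.022 1;-55.86 9.91 2.74 -0.022 1;-55.86 9.91 2.74 -0.022 1;-55.86 9.91 2.74 -0.022 1;-55.86 9.91 2.74 -0.022 1;-55.86 9.91 2.74 -0.022 1;-55.86 9.91 2.74 -0.022 1;-55.86 9.91 2.74 -0.022 1;-55.86 9.91 2.74 -0.022 1;-55.86 9.91 2.74 -0.022 1;-55.86 9.91 2.74 -0.022 1;-55.86 9.91 2.74 -0.022 1;-55.86 9.91 2.74 -0.022 1;-55.86 9.91 2.74 -0.022 1'; python3 go.py .5515 -.2875 .069 1.571
```

```text
time: 16.08
tool_pos: [0.5505, -0.2865, 0.1288]
ee_rot: [3.129, -0.0, 1.573]
wrist_force: [0.1, -0.0, -1.1]
width: 0.0338
t 16.08 pos [ 0.5505 -0.2865  0.1288] rpy [ 3.1295e+00 -2.0000e-04  1.5728e+00] w 0.0338 F [ 0.1 -0.  -1.1] j [-0.57  0.26  1.32  0.01  1.55 -2.15]
[-0.1   0.02  5.98] 0.002 rows>= 2
```

```bash
python3 -m inch '-0.1 0.03 2 0.002 1;-0.1 0.03 4 0.002 1;-0.1 0.03 5.2 0.002 1;-0.1 0.03 5.9 0.002 1;-0.1 0.03 5.9 0.002 1;-0.1 0.03 5.9 0.002 1'; python3 -m inch '0 0 0.3 0 1;0 0 0.5 0 1;0 0 0.5 0 1';python3 go.py .5515 -.2875 .054 1.571
```

```text
time: 16.58
tool_pos: [0.5519, -0.2871, 0.0703]
ee_rot: [3.129, 0.0, 1.572]
wrist_force: [-0.6, -0.0, -0.6]
width: 0.0336
time: 16.83
tool_pos: [0.553, -0.2874, 0.0659]
ee_rot: [3.126, 0.001, 1.571]
wrist_force: [1.9, -0.4, -0.7]
width: 0.0339
t 16.83 pos [ 0.553  -0.2874  0.0659] rpy [3.1262e+00 1.2000e-03 1.5715e+00] w 0.0339 F [ 1.9 -0.4 -0.7] j [-0.57  0.3   1.4   0.01  1.43 -2.15]
[-0.   -0.17  1.19] 0.0 rows>= 1
```

```bash
python3 -m inch '0 -0.2 0 0 1;0 -0.2 0.3 0 1;0 -0.2 0.6 0 1;0 -0.2 0.6 0 1';python3 go.py .5515 -.2875 .054 1.571
```

```text
time: 17.17
tool_pos: [0.5525, -0.2878, 0.0603]
ee_rot: [3.123, 0.002, 1.572]
wrist_force: [5.0, -1.3, -1.1]
width: 0.0336
t 17.17 pos [ 0.5525 -0.2878  0.0603] rpy [3.1226e+00 2.4000e-03 1.5715e+00] w 0.0336 F [ 5.  -1.3 -1.1] j [-0.58  0.3   1.41  0.01  1.41 -2.15]
[ 0.04 -0.11  0.62] 0.001 rows>= 1
```

```bash
python3 -m inch '0 0.15 0 0 1;0 0.2 0.2 0 1;0 0.2 0.4 0 1;0 0.2 0.4 0 1';python3 go.py .5515 -.2875 .054 1.571
```

```text
time: 17.5
tool_pos: [0.5531, -0.2874, 0.0546]
ee_rot: [3.127, 0.001, 1.571]
wrist_force: [-0.4, 0.1, -1.5]
width: 0.0336
t 17.5 pos [ 0.5531 -0.2874  0.0546] rpy [3.1265e+00 7.0000e-04 1.5713e+00] w 0.0336 F [-0.4  0.1 -1.5] j [-0.57  0.31  1.41  0.01  1.41 -2.15]
[-0.01 -0.16  0.06] 0.0 rows>= 1
```

```bash
python3 -m inch '0 0.1 0.1 0 1;0 0.1 0.25 0 1;0 0.1 0.25 0 1';python3 -m inch '0 0 0.1 0 1;0 0 0.15 0 1;0 0 0.15 0 1';python3 go.py .5515 -.2875 .054 1.571
```

```text
time: 17.75
tool_pos: [0.5536, -0.2875, 0.0541]
ee_rot: [3.127, 0.001, 1.571]
wrist_force: [-3.4, 1.4, 7.1]
width: 0.0337
time: 18.0
tool_pos: [0.5535, -0.2874, 0.0541]
ee_rot: [3.127, 0.001, 1.571]
wrist_force: [-2.2, 2.6, 6.6]
width: 0.0336
t 18.0 pos [ 0.5535 -0.2874  0.0541] rpy [3.1274e+00 1.3000e-03 1.5713e+00] w 0.0336 F [-2.2  2.6  6.6] j [-0.57  0.31  1.41  0.01  1.41 -2.15]
[-0.01 -0.2   0.01] 0.0 rows>= 1
```

Seated (TCP 0.0541, clip origin 0.016). Turn and release.

```bash
python3 -m inch '0 0 0 0.12 1;0 0 0 0.24 1;0 0 0 0.36 1;0 0 0 0.48 1;0 0 0 0.6 1;0 0 0 0.72 1;0 0 0 0.84 1;0 0 0 0.96 1;0 0 0 1.08 1;0 0 0 1.2 1;0 0 0 1.32 1;0 0 0 1.44 1;0 0 0 1.571 1;0 0 0 1.571 1;0 0 0 1.571 1;0 0 0 1.571 1'; python3 go.py .5516 -.3443 .053 0; python3 -m inch '0 0 0 0 0.45;0 0 0 0 0.4;0 0 0 0 0.4;0 0 0 0 0.4;0 0 -1 0 0.4;0 0 -3 0 0.4;0 0 -6 0 0.4;0 0 -9 0 0.4;0 0 -9 0 0.4;0 0 -9 0 0.4'; python3 go.py .523 .3378 .17 1.552
```

```text
time: 19.33
tool_pos: [0.5526, -0.2878, 0.0541]
ee_rot: [3.14, -0.012, 0.003]
wrist_force: [-3.8, -0.8, 3.5]
width: 0.0336
t 19.33 pos [ 0.5526 -0.2878  0.0541] rpy [ 3.1399e+00 -1.2100e-02  2.7000e-03] w 0.0336 F [-3.8 -0.8  3.5] j [-0.57  0.31  1.41  0.01  1.41 -0.58]
[-0.11  5.65  0.12] 0.003 rows>= 2
time: 20.17
tool_pos: [0.5532, -0.2885, 0.1479]
ee_rot: [3.136, -0.018, 0.003]
wrist_force: [0.5, 0.3, -0.3]
width: 0.0561
t 20.17 pos [ 0.5532 -0.2885  0.1479] rpy [ 3.1362e+00 -1.8200e-02  3.1000e-03] w 0.0561 F [ 0.5  0.3 -0.3] j [-0.57  0.25  1.29  0.01  1.58 -0.58]
[ -2.78 -62.63  -2.6 ] -1.549 rows>= 16
```

```bash
python3 -m inch '-2.88 -62.47 -2.6 -1.549 0.44;-2.88 -62.47 -2.6 -1.549 0.44;-2.88 -62.47 -2.6 -1.549 0.44;-2.88 -62.47 -2.6 -1.549 0.44;-2.88 -62.47 -2.6 -1.549 0.44;-2.88 -62.47 -2.6 -1.549 0.44;-2.88 -62.47 -2.6 -1.549 0.44;-2.88 -62.47 -2.6 -1.549 0.44;-2.88 -62.47 -2.6 -1.549 0.44;-2.88 -62.47 -2.6 -1.549 0.44;-2.88 -62.47 -2.6 -1.549 0.44;-2.88 -62.47 -2.6 -1.549 0.44;-2.88 -62.47 -2.6 -1.549 0.44;-2.88 -62.47 -2.6 -1.549 0.44;-2.88 -62.47 -2.6 -1.549 0.44;-2.88 -62.47 -2.6 -1.549 0.44;-2.88 -62.47 -2.6 -1.549 0.44;-2.88 -62.47 -2.6 -1.549 0.44;-2.88 -62.47 -2.6 -1.549 0.44;-2.88 -62.47 -2.6 -1.549 0.44'; python3 go.py .522 .3362 .145 1.552  .522 .3362 .104 1.552
python3 - <<'E'
from ov import *
t,_=snap('top','t10');s,_=snap('scene','s10')
Ra=(.5512,-.2565,0)
it=[(Ra,rail(),(255,0,0))]+[((.5512,y,np.pi/2),clip(16),(0,0,255)) for y in(-.3465,-.2865)]
draw(t,'top',it,380,190,490,230,7,'t10a',1.6);draw(t,'top',[],420,190,490,230,11,'t10b',1.6)
P,L=fpose()
draw(s,'scene',[],330,150,430,250,7,'s10a',2)
draw(s,'scene',[],210,130,290,200,10,'s10b',2)
E
```

```text
time: 21.83
tool_pos: [0.5223, 0.3346, 0.1697]
ee_rot: [3.124, 0.006, 1.55]
wrist_force: [-1.1, 0.2, 0.2]
width: 0.0527
t 21.83 pos [0.5223 0.3346 0.1697] rpy [3.1238 0.0056 1.5498] w 0.0527 F [-1.1  0.2  0.2] j [ 0.49  0.24  1.26 -0.01  1.62 -1.06]
[ 0.17 -0.07  2.47] -0.002 rows>= 1
[ 0.2  -0.15  6.57] -0.002 rows>= 2
```

View pics/t10a.png

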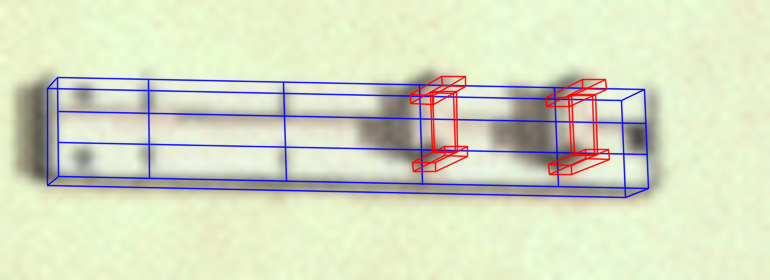

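View pics/t10b.png

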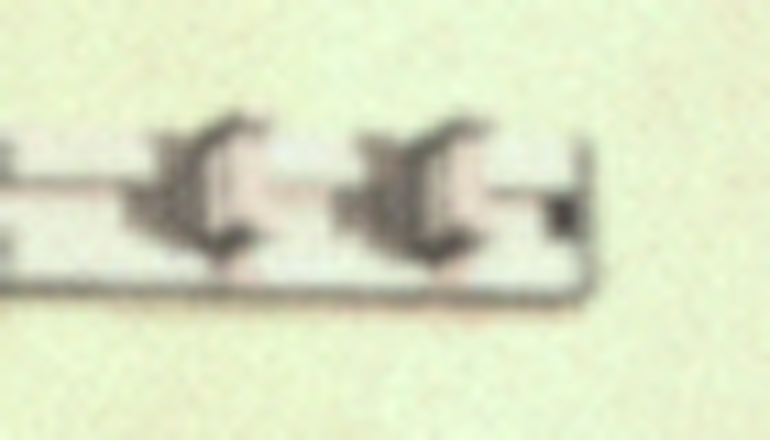

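View pics/s10a.png

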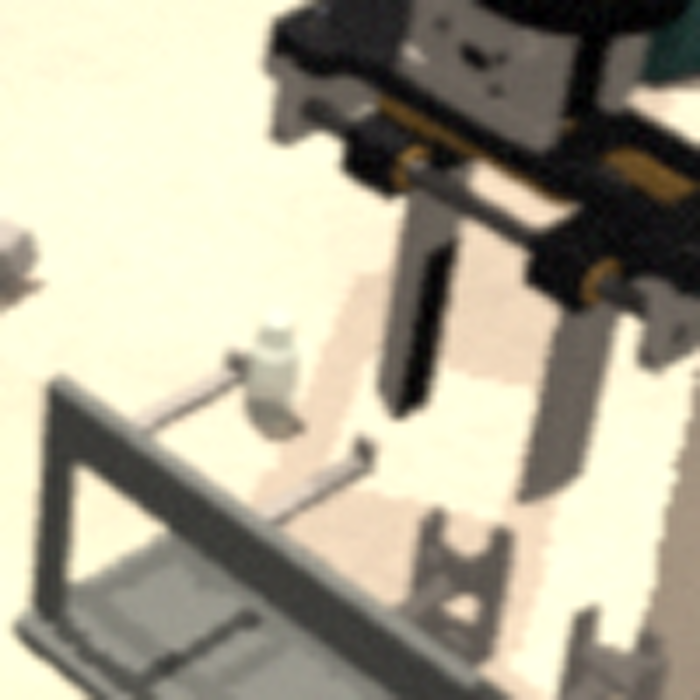

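View pics/s10b.png

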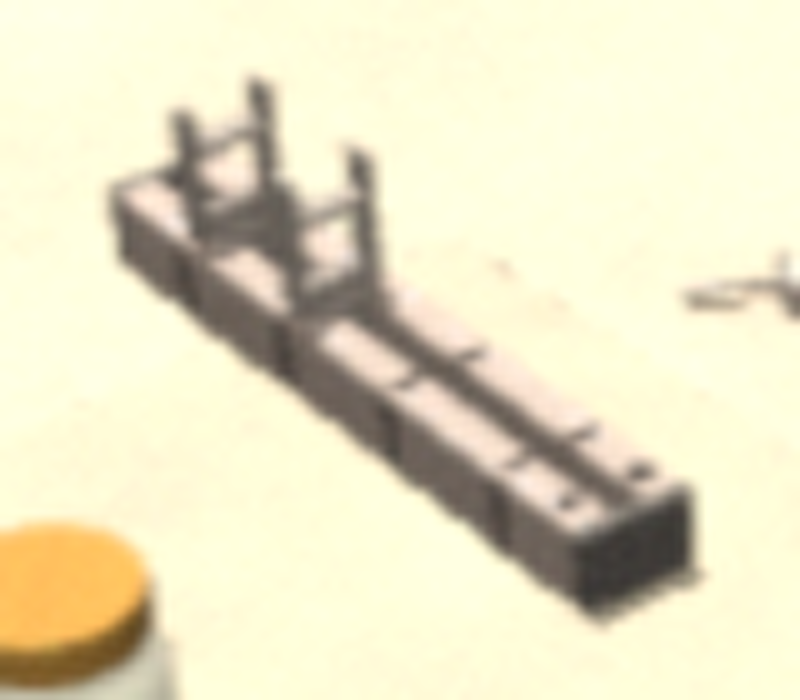

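```bash
python3 -m inch '0.1 -0.03 2 0 0.44; 0.1 -0.06 3.5 0 0.44; 0.1 -0.09 4.8 0 0.44; 0.1 -0.12 5.8 0 0.44; 0.1 -0.15 6.6 0 0.44;0.1 -0.15 6.6 0 0.44;0.1 -0.15 6.6 0 0.44'; python3 -m inch '0 0 0 0 0.6; 0 0 0 0 1; 0 0 0 0 1; 0 0 0 0 1; 0 0 0 0 1; 0 0 0 0 1'; python3 go.py
```

```text
time: 22.52
tool_pos: [0.5221, 0.3354, 0.1039]
ee_rot: [3.124, 0.005, 1.55]
wrist_force: [-0.4, -0.3, 0.9]
width: 0.0526
time: 23.02
tool_pos: [0.5226, 0.336, 0.105]
ee_rot: [3.122, 0.004, 1.55]
wrist_force: [-0.5, 0.5, 2.6]
width: 0.034
t 23.02 pos [0.5226 0.336  0.105 ] rpy [3.1219 0.0038 1.5499] w 0.034 F [-0.5  0.5  2.6] j [ 0.49  0.27  1.36 -0.01  1.5  -1.06]
```

```bash
python3 -m inch '0 0 -0.7 0 1; 0 0 -1.4 0 1; 0 0 -1.4 0 1; 0 0 -1.4 0 1; 0 -1.5 -1.4 0 1; 0 -3 -1.4 0 1; 0 -4.5 -1.4 0 1;0 -6 -1.4 0 1; 0 -6 -2.4 0 1; 0 -6 -5 0 1;0 -6 -5 0 1;0 -6 -5 0 1';python3 go.py .5525 -.229 .13 1.571
python3 - <<'E'
from ov import *
s,_=snap('scene','s11')
P,L=fpose()
draw(s,'scene',[],350,110,450,250,5,'s11a',2)
E
```

```text
time: 24.02
tool_pos: [0.4635, 0.3381, 0.1561]
ee_rot: [3.117, 0.001, 1.55]
wrist_force: [0.3, -0.0, -2.0]
width: 0.0336
t 24.02 pos [0.4635 0.3381 0.1561] rpy [3.1172e+00 1.2000e-03 1.5497e+00] w 0.0336 F [ 0.3 -0.  -2. ] j [ 0.54  0.14  1.41 -0.01  1.57 -1.01]
[-56.5   10.03   2.92] -0.021 rows>= 14
```

View pics/s11a.png

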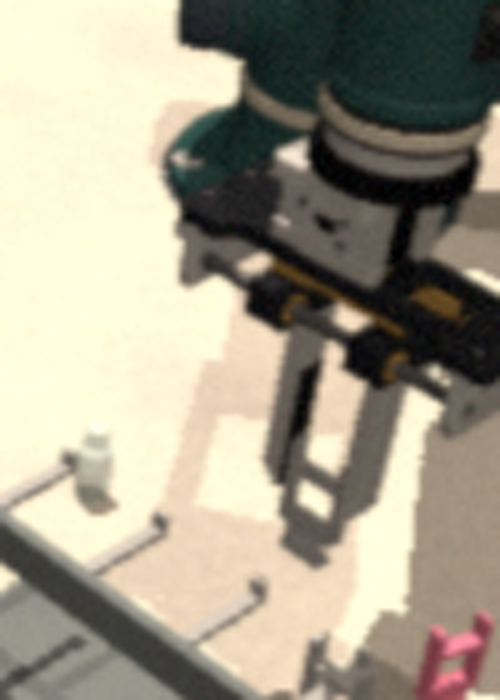

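```bash
python3 -m inch '-56.5 10.03 -2 -0.021 1;-56.5 10.03 -2 -0.021 1;-56.5 10.03 -2 -0.021 1;-56.5 10.03 -2 -0.021 1;-56.5 10.03 -2 -0.021 1;-56.5 10.03 -2 -0.021 1;-56.5 10.03 -2 -0.021 1;-56.5 10.03 -2 -0.021 1;-56.5 10.03 -2 -0.021 1;-56.5 10.03 -2 -0.021 1;-56.5 10.03 -2 -0.021 1;-56.5 10.03 -2 -0.021 1;-56.5 10.03 -2 -0.021 1;-56.5 10.03 -2 -0.021 1;-56.5 10.03 -2 -0.021 1;-56.5 10.03 -2 -0.021 1;-56.5 10.03 -2 -0.021 1;-56.5 10.03 -2 -0.021 1;-56.5 10.03 -2 -0.021 1'; python3 -m inch '0 0 2.5 0 1;0 0 5 0 1'; python3 -m inch '0 0 0 0 1'; python3 go.py .5525 -.229 .13 1.571;  python3 -m inch '0 0 0 0 1; 0 0 0 0 1';python3 go.py .5525 -.229 .07 1.571
```

```text
time: 25.65
tool_pos: [0.5504, -0.2278, 0.1779]
ee_rot: [3.121, 0.003, 1.573]
wrist_force: [1.4, 0.5, -1.1]
width: 0.034
time: 25.82
tool_pos: [0.5531, -0.2272, 0.1302]
ee_rot: [3.115, 0.006, 1.575]
wrist_force: [-0.5, -1.1, -1.7]
width: 0.0338
time: 25.9
tool_pos: [0.55, -0.2242, 0.124]
ee_rot: [3.125, 0.0, 1.577]
wrist_force: [-0.4, 0.3, -3.5]
width: 0.0335
t 25.9 pos [ 0.55   -0.2242  0.124 ] rpy [3.1249e+00 3.0000e-04 1.5766e+00] w 0.0335 F [-0.4  0.3 -3.5] j [-0.49  0.2   1.4   0.01  1.52 -2.06]
[-0.48  0.26 -0.59] 0.006 rows>= 1
time: 26.07
tool_pos: [0.5499, -0.2231, 0.1243]
ee_rot: [3.125, -0.0, 1.578]
wrist_force: [-0.1, 0.1, -1.1]
width: 0.0341
t 26.07 pos [ 0.5499 -0.2231  0.1243] rpy [ 3.1254e+00 -1.0000e-04  1.5780e+00] w 0.0341 F [-0.1  0.1 -1.1] j [-0.49  0.2   1.4   0.01  1.52 -2.06]
[-0.59  0.16  5.44] 0.007 rows>= 2
```

```bash
python3 -m inch '-0.59 0.2 2 0.007 1;-0.59 0.2 4 0.007 1;-0.59 0.2 5 0.007 1;-0.59 0.2 5.4 0.007 1;-0.59 0.2 5.4 0.007 1;-0.59 0.2 5.4 0.007 1;-0.59 0.2 5.4 0.007 1;-0.59 0.2 5.4 0.007 1'; python3 go.py .5525 -.229 .054 1.571
```

```text
time: 26.73
tool_pos: [0.5537, -0.2294, 0.072]
ee_rot: [3.123, 0.001, 1.571]
wrist_force: [-0.0, -0.6, -1.5]
width: 0.0337
t 26.73 pos [ 0.5537 -0.2294  0.072 ] rpy [3.1230e+00 1.1000e-03 1.5711e+00] w 0.0337 F [-0.  -0.6 -1.5] j [-0.49  0.24  1.46  0.01  1.42 -2.06]
[ 0.04 -0.15  1.8 ] 0.0 rows>= 1
```

```bash
python3 -m inch '0.04 -0.1 0.3 0 1;0.04 -0.1 0.6 0 1;0.04 -0.1 0.9 0 1;0.04 -0.1 0.9 0 1;0.04 -0.1 0.9 0 1'; python3 go.py .5525 -.229 .054 1.571
```

```text
time: 27.15
tool_pos: [0.5538, -0.2294, 0.0677]
ee_rot: [3.119, 0.003, 1.571]
wrist_force: [-4.9, 2.6, 14.4]
width: 0.0339
t 27.15 pos [ 0.5538 -0.2294  0.0677] rpy [3.1194e+00 2.9000e-03 1.5712e+00] w 0.0339 F [-4.9  2.6 14.4] j [-0.49  0.24  1.47  0.01  1.41 -2.06]
[ 0.05 -0.16  1.36] 0.0 rows>= 1
```

```bash
python3 -m inch '0 0 -0.4 0 1;0 0 -0.4 0 1;0 0 -0.4 0 1'; python3 go.py
python3 - <<'E'
from ov import *
s,_=snap('scene','s12')
Ra=(.5512,-.2565,0)
P,L=fpose()
draw(s,'scene',[],230,110,290,180,10,'s12a',2)
E
```

```text
time: 27.4
tool_pos: [0.554, -0.2296, 0.072]
ee_rot: [3.118, 0.003, 1.571]
wrist_force: [-0.0, -0.8, -0.4]
width: 0.0339
t 27.4 pos [ 0.554  -0.2296  0.072 ] rpy [3.1184 0.0035 1.5712] w 0.0339 F [-0.  -0.8 -0.4] j [-0.49  0.24  1.46  0.01  1.42 -2.06]
```

View pics/s12a.png

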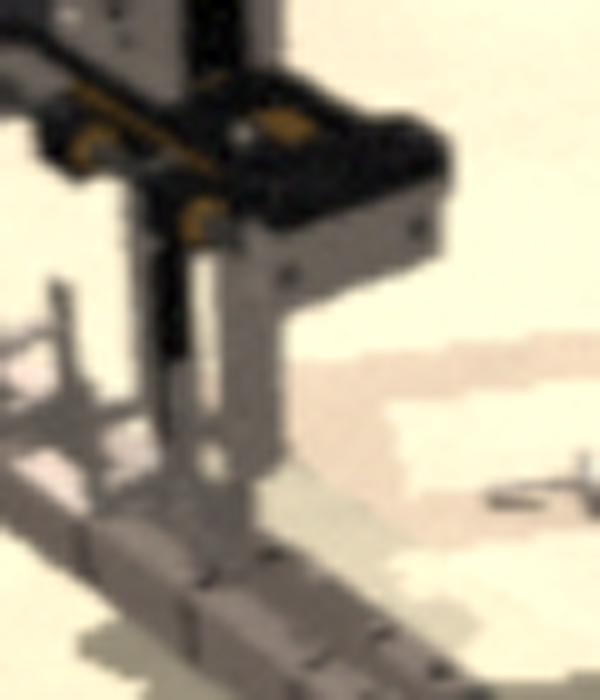

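```bash
python3 -m inch '0 -0.25 0 0 1;0 -0.3 0 0 1;0 -0.3 0.3 0 1;0 -0.3 0.6 0 1;0 -0.3 0.8 0 1;0 -0.3 0.8 0 1;0 -0.3 0.8 0 1'; python3 go.py .5525 -.229 .054 1.571
```

```text
time: 28.03
tool_pos: [0.5506, -0.2293, 0.0627]
ee_rot: [3.12, 0.002, 1.571]
wrist_force: [0.4, 0.7, -0.7]
width: 0.0337
t 28.03 pos [ 0.5506 -0.2293  0.0627] rpy [3.1204e+00 2.4000e-03 1.5712e+00] w 0.0337 F [ 0.4  0.7 -0.7] j [-0.49  0.24  1.48  0.01  1.4  -2.07]
[0.03 0.18 0.87] 0.0 rows>= 1
```

```bash
python3 -m inch '0 0 0.3 0 1;0 0 0.6 0 1;0 0 0.9 0 1;0 0 1 0 1;0 0 1.1 0 1;0 0 1.1 0 1;0 0 1.1 0 1'; python3 go.py .5525 -.229 .054 1.571
```

```text
time: 28.62
tool_pos: [0.5509, -0.2293, 0.0539]
ee_rot: [3.12, 0.003, 1.571]
wrist_force: [-3.9, 1.0, 7.7]
width: 0.0337
t 28.62 pos [ 0.5509 -0.2293  0.0539] rpy [3.1198e+00 2.8000e-03 1.5714e+00] w 0.0337 F [-3.9  1.   7.7] j [-0.49  0.25  1.49  0.01  1.38 -2.07]
[ 0.03  0.16 -0.  ] 0.0 rows>= 1
```

```bash
python3 -m inch '0 0 0 0.12 1;0 0 0 0.24 1;0 0 0 0.36 1;0 0 0 0.48 1;0 0 0 0.6 1;0 0 0 0.72 1;0 0 0 0.84 1;0 0 0 0.96 1;0 0 0 1.08 1;0 0 0 1.2 1;0 0 0 1.32 1;0 0 0 1.44 1;0 0 0 1.571 1;0 0 0 1.571 1;0 0 0 1.571 1;0 0 0 1.571 1'; python3 go.py; python3 -m inch '0 0 0 0 0.45;0 0 0 0 0.4;0 0 0 0 0.4;0 0 0 0 0.4;0 0 -1 0 0.4;0 0 -3 0 0.4;0 0 -6 0 0.4;0 0 -9 0 0.4;0 0 -9 0 0.4;0 0 -9 0 0.4;0 0 -9 0 0.4;0 0 -9 0 0.4;0 0 -9 0 0.4'; python3 go.py .5228 .402 .17 1.552
```

```text
time: 29.95
tool_pos: [0.5512, -0.2296, 0.0542]
ee_rot: [3.138, -0.023, 0.003]
wrist_force: [0.2, -1.4, 0.4]
width: 0.0339
t 29.95 pos [ 0.5512 -0.2296  0.0542] rpy [ 3.1381e+00 -2.2700e-02  3.0000e-03] w 0.0339 F [ 0.2 -1.4  0.4] j [-0.49  0.25  1.49  0.01  1.38 -0.5 ]
time: 31.03
tool_pos: [0.5482, -0.2288, 0.1422]
ee_rot: [3.14, -0.02, 0.003]
wrist_force: [0.0, 0.6, 0.4]
width: 0.0565
t 31.03 pos [ 0.5482 -0.2288  0.1422] rpy [ 3.1398e+00 -1.9500e-02  3.0000e-03] w 0.0565 F [0.  0.6 0.4] j [-0.5   0.19  1.38  0.01  1.55 -0.5 ]
[ -2.3  -63.08  -2.94] -1.549 rows>= 16
```

```bash
python3 -m inch '-2.23 -63.08 -3 -1.549 0.44;-2.23 -63.08 -3 -1.549 0.44;-2.23 -63.08 -3 -1.549 0.44;-2.23 -63.08 -3 -1.549 0.44;-2.23 -63.08 -3 -1.549 0.44;-2.23 -63.08 -3 -1.549 0.44;-2.23 -63.08 -3 -1.549 0.44;-2.23 -63.08 -3 -1.549 0.44;-2.23 -63.08 -3 -1.549 0.44;-2.23 -63.08 -3 -1.549 0.44;-2.23 -63.08 -3 -1.549 0.44;-2.23 -63.08 -3 -1.549 0.44;-2.23 -63.08 -3 -1.549 0.44;-2.23 -63.08 -3 -1.549 0.44;-2.23 -63.08 -3 -1.549 0.44;-2.23 -63.08 -3 -1.549 0.44;-2.23 -63.08 -3 -1.549 0.44;-2.23 -63.08 -3 -1.549 0.44;-2.23 -63.08 -3 -1.549 0.44;-2.23 -63.08 -3 -1.549 0.44'; python3 go.py .5235 .402 .145 1.552  .5235 .402 .104 1.552
python3 - <<'E'
from ov import *
t,_=snap('top','t13');s,_=snap('scene','s13')
draw(t,'top',[],380,190,490,230,7,'t13a',1.6)
draw(s,'scene',[],350,160,450,260,7,'s13a',2)
draw(s,'scene',[],210,130,290,200,10,'s13b',2)
E
```

```text
time: 32.7
tool_pos: [0.524, 0.4001, 0.1705]
ee_rot: [3.122, 0.002, 1.55]
wrist_force: [0.1, 0.4, -0.4]
width: 0.0524
t 32.7 pos [0.524  0.4001 0.1705] rpy [3.1223e+00 2.2000e-03 1.5496e+00] w 0.0524 F [ 0.1  0.4 -0.4] j [ 0.57  0.33  1.15 -0.01  1.64 -0.98]
[ 0.2  -0.1   2.55] -0.002 rows>= 1
[ 0.21 -0.18  6.65] -0.002 rows>= 2
```

View pics/t13a.png

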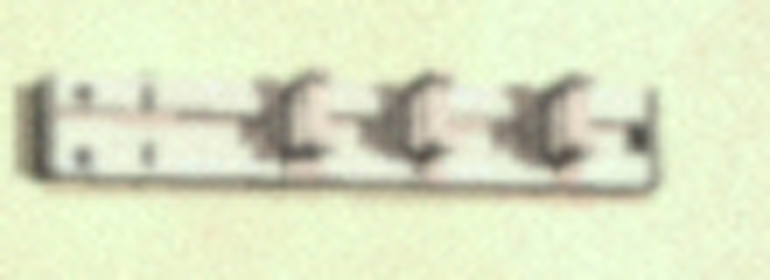

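View pics/s13a.png

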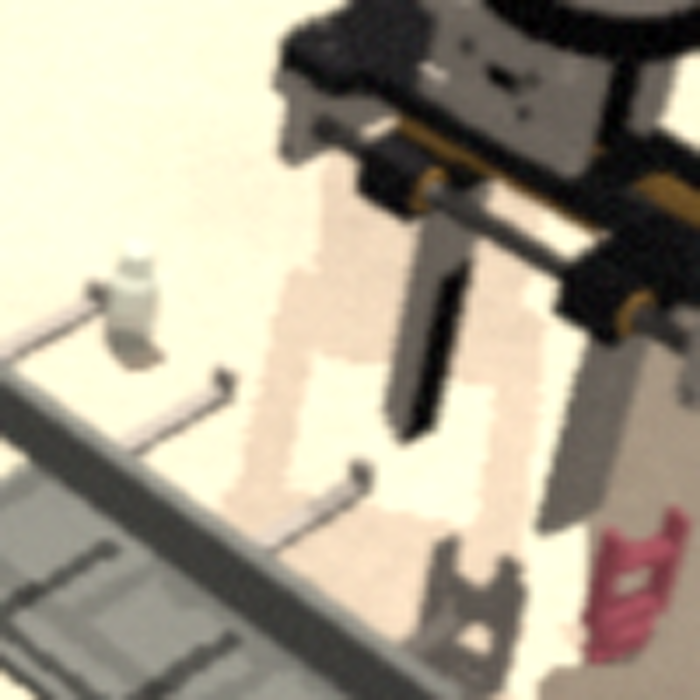

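View pics/s13b.png

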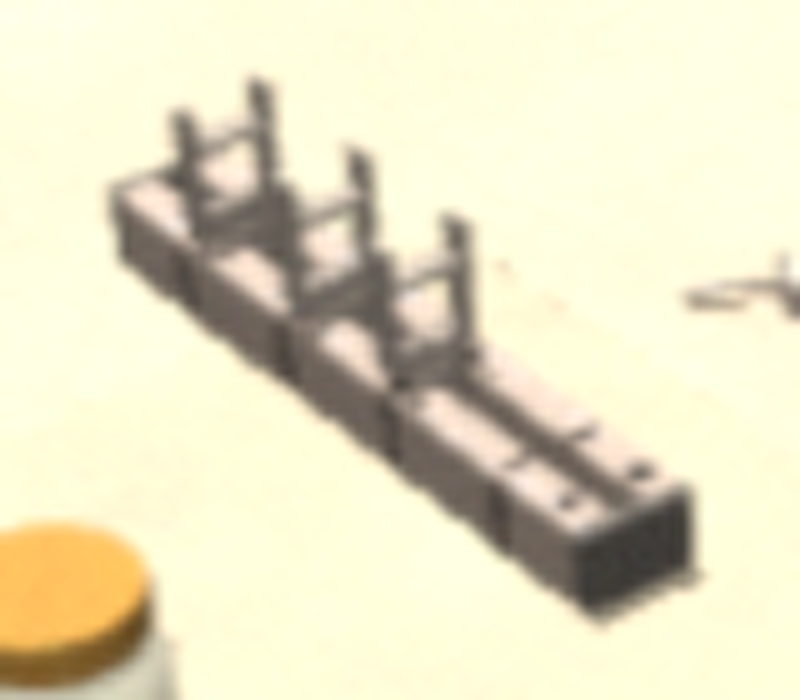

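```bash
cat > meas.py <<'E'
import sys
from h import *
tag=sys.argv[1]; p0=np.load('pics/t0.npz')['p'];p=np.load(f'pics/{tag}.npz')['p']
g=cv2.cvtColor(p,cv2.COLOR_BGR2GRAY).astype(np.float32);g0=cv2.cvtColor(p0,cv2.COLOR_BGR2GRAY).astype(np.float32)
# marks in g0: lower-lip
def prof(g,ys,x0,x1): return g[ys[0]:ys[1],x0:x1].mean(0)
for nm,ys in(('up',(202,206)),('lo',(211,215))):
    pr=prof(g0,ys,380,480); bg=cv2.GaussianBlur(pr[None],(0,0),4)[0]; d=bg-pr
    out=[]
    for c in (401,421,440.5,459.5):
        i=int(c-380);w=slice(i-2,i+4);dd=np.clip(d[w],0,None);out.append(380+(np.arange(i-2,i+4)*dd).sum()/dd.sum())
    print(nm,np.round(out,2))
for u in(200,205): pass
for y in range(200,216): print(y,' '.join('%3d'%v for v in g[y,415:470]))
E
python3 meas.py t13
```

```text
up [400.61 420.13 439.28 458.69]
lo [400.73 420.15 439.57 459.11]
200 151 145 139 141 146 147 138 126 114 106 119 125 140 148 149 151 150 152 149 147 148 148 148 144 133 114 106 123 131 137 148 149 153 151 153 150 154 154 155 151 152 148 155 148 145 133 122 123 135 142 146 151 151 151 151
201 143 126 119 117 120 127 114  95  90  99 102 119 138 146 148 147 150 148 145 137 136 136 133 118  93  80  84  98 106 125 144 151 149 155 150 153 150 145 145 144 142 149 144 134 120 101  91  98 111 125 143 149 151 150 150
202 145 120 102  97  97  92  77  80  96 120 129 132 142 146 147 148 146 143 127 113 104 107 101  81  70  84 107 118 117 131 144 147 149 148 152 148 141 126 111 109 116 126 117 100  79  75  93 101 118 135 145 151 150 150 150
203 143 131 103  90  84  66  72  97 107 131 141 147 146 150 148 148 149 143 132 107  91  83  72  74  90 106 128 135 136 145 148 150 150 149 148 149 138 119 101  91  93  90  78  67  72  83 115 131 134 143 151 151 150 150 151
204 146 138 109  89  80  64  78 104 111 132 141 145 147 150 147 146 146 146 139 108  90  78  67  81 108 116 130 142 140 149 151 151 151 14
[... 1849 characters left out ...]
 108 132 144 149 148 147 139
213 146 141 134 133 124  97 107 115 118 121 128 141 149 150 149 150 150 150 148 147 140 137 127 110  87  84 106 126 138 148 150 150 150 151 149 148 147 147 138 129 112  99  89  74  60  71  95 116 136 147 150 152 154 150 150
214 138 138 135 136 132 114 120 123 125 124 131 134 141 143 146 143 146 145 148 146 145 142 140 129 102 106 122 136 143 147 150 152 149 151 152 148 148 147 149 143 136 135 129 117  95 112 123 132 143 150 153 153 150 150 150
215  99  99 104 108 106  94 102 102 104 103 101 104 111 111 123 123 125 123 126 123 122 126 122 116 112 107 119 126 130 136 135 139 137 136 139 140 141 141 140 140 140 135 136 129 119 120 125 131 139 142 143 143 144 145 143
```

Run:
```python
from h import *
p=np.load('pics/t0.npz')['p'];g=cv2.cvtColor(p,cv2.COLOR_BGR2GRAY).astype(float)
for x,y in((.5245,.4027),(.5232,.3368),(.5218,.2708),(.5205,.2048)):
    for dy in(.0085,-.0085):
        u,v=w2px('top',[x,y+dy,.119]);u2,v2=w2px('top',[x+.01,y+dy,.119]);pp=g[200:218,int(round(u))]
        print(y,dy,round(u,1),'pred v',round(v,2),'px/cm',round(v2-v,2),' '.join('%d:%3d'%(i,g[i,int(round(u))]) for i in range(202,217)))
```

```text
0.4027 0.0085 204.6 pred v 208.39 px/cm -3.47 202:133 203:139 204:140 205:137 206:134 207:127 208:125 209:121 210:103 211: 81 212: 83 213: 93 214:108 215:122 216:121
0.4027 -0.0085 210.6 pred v 208.52 px/cm -3.47 202: 76 203: 75 204: 79 205: 84 206: 95 207:111 208:118 209:116 210:109 211: 83 212: 76 213: 92 214: 84 215: 68 216: 57
0.3368 0.0085 227.8 pred v 209.32 px/cm -3.47 202: 79 203: 72 204: 69 205: 68 206: 70 207: 98 208:116 209:121 210:107 211: 75 212: 63 213: 62 214: 63 215: 71 216: 78
0.3368 -0.0085 233.7 pred v 209.44 px/cm -3.47 202: 85 203: 78 204: 77 205: 73 206: 84 207:102 208:109 209:108 210: 97 211: 81 212: 81 213: 92 214: 90 215: 75 216: 79
0.2708 0.0085 251.0 pred v 210.27 px/cm -3.47 202: 54 203: 52 204: 47 205: 40 206: 38 207: 43 208: 57 209: 84 210:112 211:124 212:117 213: 90 214: 74 215: 64 216: 65
0.2708 -0.0085 256.9 pred v 210.39 px/cm -3.47 202: 91 203: 90 204: 84 205: 78 206: 74 207: 80 208: 86 209:101 210:105 211:103 212: 96 213: 80 214: 79 215: 90 216: 88
0.2048 0.0085 274.1 pred v 211.19 px/cm -3.47 202: 57 203: 68 204: 74 205: 71 206: 65 207: 68 208: 75 209: 97 210:111 211:123 212:113 213: 88 214: 72 215: 59 216: 62
0.2048 -0.0085 280.1 pred v 211.31 px/cm -3.47 202: 76 203: 87 204: 90 205: 86 206: 83 207: 78 208: 82 209: 96 210:114 211:120 212:116 213: 96 214: 75 215: 85 216: 86
```

```bash
python3 -m inch '0.2 0 2 0 0.44; 0.2 0 3.5 0 0.44; 0.2 0 4.8 0 0.44; 0.2 -0.02 5.8 0 0.44; 0.2 -0.08 6.6 0 0.44;0.2 -0.08 6.6 0 0.44;0.2 -0.08 6.6 0 0.44;0.2 -0.08 6.6 0 0.44'; python3 go.py; python3 -m inch '0 0 0 0 0.6; 0 0 0 0 1; 0 0 0 0 1; 0 0 0 0 1; 0 0 0 0 1; 0 0 0 0 1'; python3 go.py
```

```text
time: 33.47
tool_pos: [0.525, 0.4025, 0.1059]
ee_rot: [3.12, 0.001, 1.55]
wrist_force: [0.0, -0.1, 0.4]
width: 0.0529
t 33.47 pos [0.525  0.4025 0.1059] rpy [3.1204e+00 6.0000e-04 1.5497e+00] w 0.0529 F [ 0.  -0.1  0.4] j [ 0.57  0.36  1.25 -0.01  1.52 -0.97]
time: 33.97
tool_pos: [0.5254, 0.4031, 0.1069]
ee_rot: [3.119, -0.001, 1.55]
wrist_force: [-0.5, 0.4, 2.0]
width: 0.0337
t 33.97 pos [0.5254 0.4031 0.1069] rpy [ 3.1192e+00 -8.0000e-04  1.5499e+00] w 0.0337 F [-0.5  0.4  2. ] j [ 0.58  0.36  1.24 -0.01  1.52 -0.97]
```

```bash
python3 -m inch '0 0 -0.7 0 1; 0 0 -1.4 0 1; 0 0 -1.4 0 1; 0 0 -1.4 0 1; 0 -1.5 -1.4 0 1; 0 -3 -1.4 0 1; 0 -4.5 -1.4 0 1;0 -6 -1.4 0 1; 0 -6 -2.4 0 1; 0 -6 -5 0 1;0 -6 -5 0 1;0 -6 -5 0 1;0 -6 -5 0 1;0 -6 -5 0 1;0 -6 -5 0 1';python3 go.py .552 -.167 .135 1.571
python3 - <<'E'
from ov import *
s,_=snap('scene','s14')
draw(s,'scene',[],330,110,450,260,4,'s14a',2)
E
```

```text
time: 35.22
tool_pos: [0.464, 0.4038, 0.1538]
ee_rot: [3.121, 0.001, 1.55]
wrist_force: [0.3, 0.1, -0.6]
width: 0.0337
t 35.22 pos [0.464  0.4038 0.1538] rpy [3.1213e+00 9.0000e-04 1.5495e+00] w 0.0337 F [ 0.3  0.1 -0.6] j [ 0.63  0.24  1.3  -0.01  1.59 -0.92]
[-56.88   9.97   2.13] -0.021 rows>= 14
```

View pics/s14a.png

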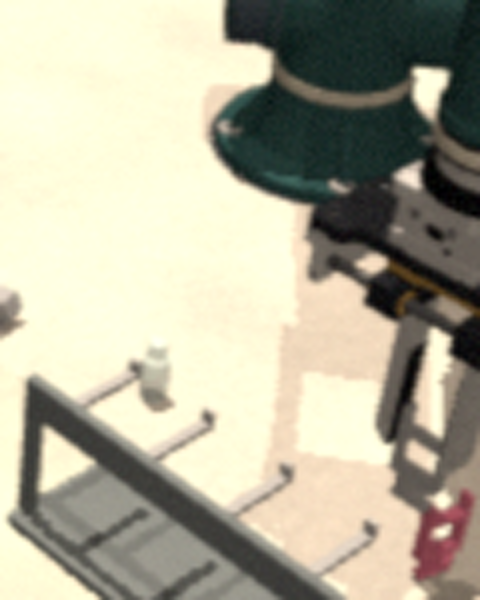

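```bash
python3 -m inch '0 0 -2.5 0 1;-3 0 -4 0 1;-56.88 9.97 -4 -0.021 1;-56.88 9.97 -4 -0.021 1;-56.88 9.97 -4 -0.021 1;-56.88 9.97 -4 -0.021 1;-56.88 9.97 -4 -0.021 1;-56.88 9.97 -4 -0.021 1;-56.88 9.97 -4 -0.021 1;-56.88 9.97 -4 -0.021 1;-56.88 9.97 -4 -0.021 1;-56.88 9.97 -4 -0.021 1;-56.88 9.97 -4 -0.021 1;-56.88 9.97 -4 -0.021 1;-56.88 9.97 -4 -0.021 1;-56.88 9.97 -4 -0.021 1;-56.88 9.97 2 -0.021 1;-56.88 9.97 2 -0.021 1;-56.88 9.97 2 -0.021 1;-56.88 9.97 2 -0.021 1'; python3 go.py .552 -.167 .075 1.571
```

```text
time: 36.93
tool_pos: [0.551, -0.1663, 0.1346]
ee_rot: [3.125, -0.001, 1.571]
wrist_force: [0.1, -0.5, -1.2]
width: 0.0337
t 36.93 pos [ 0.551  -0.1663  0.1346] rpy [ 3.1250e+00 -6.0000e-04  1.5706e+00] w 0.0337 F [ 0.1 -0.5 -1.2] j [-0.4   0.16  1.44  0.01  1.54 -1.97]
[-0.07  0.    5.96] -0.0 rows>= 2
```

```bash
python3 -m inch '-0.05 0 2 0 1;-0.05 0 4 0 1;-0.05 0 5.4 0 1;-0.05 0 5.7 0 1;-0.05 0 5.7 0 1;-0.05 0 5.7 0 1;-0.05 0 5.7 0 1;-0.05 0 5.7 0 1'; python3 go.py .552 -.167 .075 1.571
```

```text
time: 37.6
tool_pos: [0.5531, -0.1672, 0.0797]
ee_rot: [3.122, 0.001, 1.571]
wrist_force: [-0.2, 0.2, -2.7]
width: 0.0337
t 37.6 pos [ 0.5531 -0.1672  0.0797] rpy [3.1217e+00 8.0000e-04 1.5708e+00] w 0.0337 F [-0.2  0.2 -2.7] j [-0.4   0.19  1.51  0.01  1.43 -1.97]
[ 0.02 -0.12  0.47] -0.0 rows>= 1
```

```bash
python3 -m inch '0 -0.15 0 0 1;0 -0.15 0.4 0 1;0 -0.15 0.8 0 1;0 -0.15 1.2 0 1;0 -0.15 1.5 0 1;0 -0.15 1.5 0 1;0 -0.15 1.5 0 1'; python3 go.py .552 -.167 .055 1.571
```

```text
time: 38.18
tool_pos: [0.5515, -0.1671, 0.064]
ee_rot: [3.123, 0.0, 1.571]
wrist_force: [0.0, -0.4, -1.4]
width: 0.0337
t 38.18 pos [ 0.5515 -0.1671  0.064 ] rpy [3.1228e+00 3.0000e-04 1.5707e+00] w 0.0337 F [ 0.  -0.4 -1.4] j [-0.4   0.2   1.53  0.01  1.4  -1.97]
[0.01 0.03 0.9 ] -0.0 rows>= 1
```

In the slot. Down to seat, then turn.

```bash
python3 -m inch '0 0 0.3 0 1;0 0 0.6 0 1;0 0 0.8 0 1;0 0 1 0 1;0 0 1.1 0 1;0 0 1.1 0 1'; python3 go.py;  python3 -m inch '0 0 0 0.12 1;0 0 0 0.24 1;0 0 0 0.36 1;0 0 0 0.48 1;0 0 0 0.6 1;0 0 0 0.72 1;0 0 0 0.84 1;0 0 0 0.96 1;0 0 0 1.08 1;0 0 0 1.2 1;0 0 0 1.32 1;0 0 0 1.44 1;0 0 0 1.571 1;0 0 0 1.571 1;0 0 0 1.571 1;0 0 0 1.571 1'; python3 go.py .5515 -.166 .055 0
```

```text
time: 38.68
tool_pos: [0.5517, -0.1671, 0.0558]
ee_rot: [3.122, 0.001, 1.571]
wrist_force: [-4.4, 1.6, 9.6]
width: 0.0338
t 38.68 pos [ 0.5517 -0.1671  0.0558] rpy [3.1225e+00 6.0000e-04 1.5709e+00] w 0.0338 F [-4.4  1.6  9.6] j [-0.4   0.21  1.54  0.01  1.38 -1.97]
time: 40.02
tool_pos: [0.5519, -0.1673, 0.056]
ee_rot: [3.14, -0.02, 0.002]
wrist_force: [-0.5, -0.7, 0.6]
width: 0.0337
t 40.02 pos [ 0.5519 -0.1673  0.056 ] rpy [ 3.1405e+00 -1.9700e-02  2.4000e-03] w 0.0337 F [-0.5 -0.7  0.6] j [-0.4   0.21  1.54  0.01  1.38 -0.4 ]
[-0.04 -0.13  0.1 ] 0.002 rows>= 1
```

```bash
python3 -m inch '0 0 0 0 0.45;0 0 0 0 0.4;0 0 0 0 0.4;0 0 0 0 0.4;0 0 -1 0 0.4;0 0 -3 0 0.4;0 0 -5 0 0.4;0 0 -5 0 0.4;0 3 -5 0 0.4;0 6.5 -5 0 0.4;0 6.5 -5 0 0.4;0 6.5 -5 0 0.4;0 6.5 -5 0 0.4;0 6.5 -5 0 0.4;0 6.5 -5 0 0.4'; python3 go.py .5512 -.2324 .056 0
```

```text
time: 41.27
tool_pos: [0.5511, -0.2311, 0.1059]
ee_rot: [3.141, -0.019, 0.004]
wrist_force: [0.3, 0.3, 0.5]
width: 0.0565
t 41.27 pos [ 0.5511 -0.2311  0.1059] rpy [ 3.141  -0.0194  0.0038] w 0.0565 F [0.3 0.3 0.5] j [-0.5   0.22  1.42  0.01  1.49 -0.5 ]
[-0.09  0.13  4.99] 0.004 rows>= 2
```

```bash
python3 -m inch '-0.05 0.13 1.5 0.004 0.4;-0.05 0.13 3 0.004 0.4;-0.05 0.13 4.2 0.004 0.4;-0.05 0.13 4.8 0.004 0.4;-0.05 0.13 4.8 0.004 0.4;-0.05 0.13 4.8 0.004 0.4;-0.05 0.13 4.8 0.004 1;-0.05 0.13 4.8 0.004 1;-0.05 0.13 4.8 0.004 1;-0.05 0.13 4.8 0.004 1;-0.05 0.13 4.8 0.004 1;-0.05 0.13 4.8 0.004 1'; python3 go.py .5512 -.2265 .056 0
```

```text
time: 42.27
tool_pos: [0.5519, -0.2327, 0.0586]
ee_rot: [3.14, -0.02, -0.0]
wrist_force: [-0.6, -0.4, 2.7]
width: 0.0338
t 42.27 pos [ 0.5519 -0.2327  0.0586] rpy [ 3.1404e+00 -2.0500e-02 -3.0000e-04] w 0.0338 F [-0.6 -0.4  2.7] j [-0.5   0.25  1.48  0.01  1.39 -0.5 ]
[-0.07 -0.62  0.26] -0.0 rows>= 1
```

```bash
python3 -m inch '0 -0.2 0 0 1;0 -0.4 0 0 1;0 -0.6 0 0 1;0 -0.62 0 0 1;0 -0.62 0 0 1;0 -0.62 0 0 1'; python3 go.py; python3 -m inch '0 0 0 0 0.45;0 0 0 0 0.4;0 0 0 0 0.4;0 0 0 0 0.4;0 0 -1 0 0.4;0 0 -3 0 0.4;0 0 -6 0 0.4;0 0 -9 0 0.4;0 0 -9 0 0.4;0 -3 -9 0 0.4;0 -10 -9 0 0.4; 0 -20 -9 0 0.2;0 -20 -9 0 0.2;0 -20 -9 0 0.2;0 -20 -9 0 0.2;0 -20 -9 0 0.2;0 -20 -9 0 0.2'; python3 go.py
python3 - <<'E'
from ov import *
t,_=snap('top','t15');s,_=snap('scene','s15')
draw(s,'scene',[],210,120,360,240,5,'s15b',2)
draw(t,'top',[],310,150,490,275,4.4,'t15a',1.6)
E
python3 meas.py t15 | tail -16
```

```text
time: 42.77
tool_pos: [0.5519, -0.2263, 0.0587]
ee_rot: [3.141, -0.021, -0.0]
wrist_force: [-0.1, -0.7, 1.1]
width: 0.0337
t 42.77 pos [ 0.5519 -0.2263  0.0587] rpy [ 3.1405e+00 -2.0500e-02 -3.0000e-04] w 0.0337 F [-0.1 -0.7  1.1] j [-0.49  0.25  1.48  0.01  1.39 -0.49]
time: 44.18
tool_pos: [0.5502, -0.0265, 0.1487]
ee_rot: [3.14, -0.021, 0.001]
wrist_force: [0.2, 0.3, -0.3]
width: 0.075
t 44.18 pos [ 0.5502 -0.0265  0.1487] rpy [ 3.1395e+00 -2.0900e-02  6.0000e-04] w 0.075 F [ 0.2  0.3 -0.3] j [-0.15  0.09  1.48  0.    1.55 -0.15]
200 143 144 146 149 139 121 105 107 120 128 135 145 147 148 152 151 149 148 152 148 147 148 149 144 131 117  99 123 135 138 147 151 154 152 153 155 152 154 153 150 155 150 154 149 142 134 123 126 133 140 148 151 150 152 150
201 121 122 122 127 115  90  90 102 110 119 136 143 148 147 150 147 147 147 142 139 134 134 133 119  96  82  84  98 110 128 141 150 151 152 153 151 149 145 146 144 145 144 145 138 114  96  88  96 112 126 143 150 152 152 151
202 104  99 101 100  83  83 103 123 132 133 142 151 147 146 151 148 150 140 127 113 106 106  98  82  71  83 112 1
[... 2322 characters left out ...]
 112 133 145 151 150 149 143
213 147 139 133 133 116  93 106 114 127 142 148 149 150 152 150 148 149 150 148 148 139 136 129 112  89  85 108 124 142 147 153 148 153 152 150 151 149 148 137 132 113  99  89  76  62  77  95 113 133 145 149 153 150 149 152
214 142 140 136 141 130 110 119 126 131 139 143 143 140 145 144 148 149 147 144 142 145 141 141 130 105 104 125 137 142 145 149 152 152 148 152 153 148 149 150 145 139 133 129 116  99 110 126 134 148 151 153 153 152 150 152
215 104 103 104 107 103  92  95 103 103 108 111 114 114 114 121 124 125 123 125 125 126 125 121 119 108 105 117 125 129 133 139 139 137 137 139 140 140 139 138 141 139 137 138 130 117 122 125 133 141 142 143 147 143 146 143
```

View pics/s15b.png

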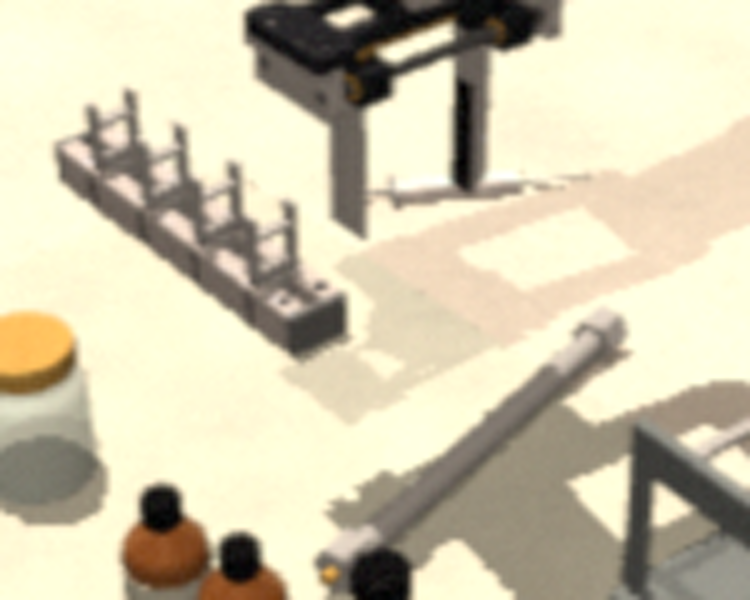

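View pics/t15a.png

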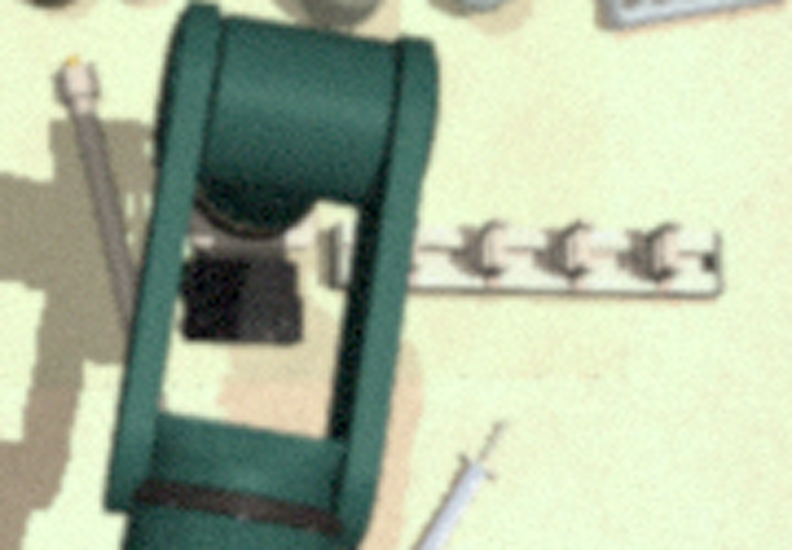

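```bash
python3 go.py .5477 .0301 .12 -1.335
```

```text
t 44.28 pos [ 0.5502 -0.0277  0.1485] rpy [ 3.1398e+00 -2.0500e-02 -1.9000e-03] w 0.0751 F [-0.1 -0.1 -1.2] j [-0.15  0.09  1.48  0.    1.55 -0.15]
[-0.32 -5.79  2.83] 1.333 rows>= 11
```

```bash
python3 -m inch '-0.32 -5.79 2.83 0.12 0.35;-0.32 -5.79 2.83 0.24 0.35;-0.32 -5.79 2.83 0.36 0.35;-0.32 -5.79 2.83 0.48 0.35;-0.32 -5.79 2.83 0.6 0.35;-0.32 -5.79 2.83 0.72 0.35;-0.32 -5.79 2.83 0.84 0.35;-0.32 -5.79 2.83 0.96 0.35;-0.32 -5.79 2.83 1.08 0.35;-0.32 -5.79 2.83 1.2 0.35;-0.32 -5.79 2.83 1.333 0.35;-0.32 -5.79 2.83 1.333 0.35;-0.32 -5.79 2.83 1.333 0.35;-0.32 -5.79 2.83 1.333 0.35;-0.32 -5.79 2.83 1.333 0.35'; python3 go.py .5477 .0301 .03 -1.335 .5477 .0301 .004 -1.335
python3 - <<'E'
from ov import *
t,_=snap('top','t16');s,_=snap('scene','s16')
P,L=fpose()
draw(s,'scene',[(P,L,(0,0,255))],250,140,390,250,5.5,'s16a',2)
draw(t,'top',[],300,150,370,260,5,'t16a',1.6)
E
```

```text
time: 45.53
tool_pos: [0.5477, 0.0295, 0.12]
ee_rot: [-3.122, -0.007, -1.334]
wrist_force: [-0.0, 1.0, 1.0]
width: 0.0608
t 45.53 pos [0.5477 0.0295 0.12  ] rpy [-3.1222 -0.0066 -1.3343] w 0.0608 F [-0.  1.  1.] j [-0.05  0.1   1.53 -0.    1.49  1.29]
[-0.12  0.16  8.99] 0.001 rows>= 3
[-0.14  0.21 11.59] 0.001 rows>= 3
```

View pics/s16a.png

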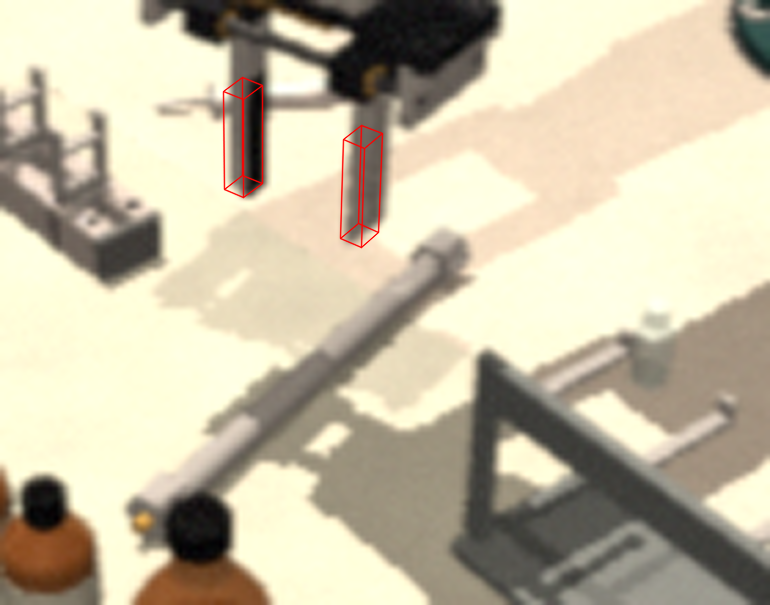

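View pics/t16a.png

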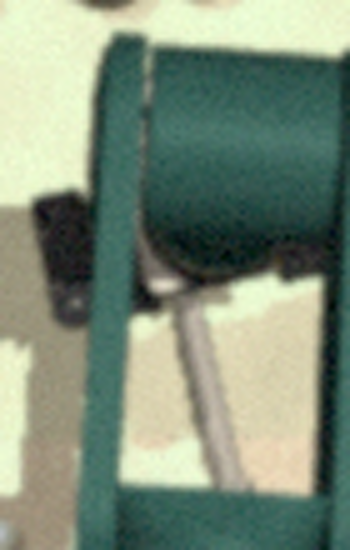

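```bash
python3 -m inch '-0.08 0.16 4 0 0.35;-0.1 0.18 8 0 0.35;-0.12 0.2 10 0 0.35;-0.12 0.2 10.8 0 0.35;-0.12 0.2 11.3 0 0.35;-0.12 0.2 11.3 0 0.35;-0.12 0.2 11.3 0 0.35;-0.12 0.2 11.3 0 0.35'; python3 go.py .5477 .0301 .005 -1.335
```

```text
time: 46.3
tool_pos: [0.5496, 0.0303, 0.0093]
ee_rot: [-3.118, -0.008, -1.334]
wrist_force: [0.1, 0.5, -0.2]
width: 0.0613
t 46.3 pos [0.5496 0.0303 0.0093] rpy [-3.118  -0.0078 -1.3343] w 0.0613 F [ 0.1  0.5 -0.2] j [-0.05  0.19  1.66 -0.    1.27  1.29]
[-0.03  0.2   0.42] 0.001 rows>= 1
```

```bash
python3 -m inch '-0.03 0.2 0.3 0 0.35;-0.03 0.2 0.45 0 0.35;-0.03 0.2 0.5 0 0.35;-0.03 0.2 0.5 0 0.35;-0.03 0.2 0.5 0 0.7;-0.03 0.2 0.5 0 1;-0.03 0.2 0.5 0 1;-0.03 0.2 0.5 0 1;-0.03 0.2 0.5 0 1;-0.03 0.2 0.5 0 1;-0.03 0.2 0.5 0 1;-0.03 0.2 0.5 0 1'; python3 go.py .5477 .0301 .16 -1.335
```

```text
time: 47.3
tool_pos: [0.5477, 0.0306, 0.0042]
ee_rot: [-3.118, -0.007, -1.334]
wrist_force: [-0.6, 1.6, -0.1]
width: 0.0171
t 47.3 pos [0.5477 0.0306 0.0042] rpy [-3.1179 -0.0069 -1.3341] w 0.0171 F [-0.6  1.6 -0.1] j [-0.05  0.19  1.67 -0.    1.26  1.29]
[  0.15  -0.36 -15.57] 0.001 rows>= 4
```

```bash
python3 -m inch '0 0 -1 0 1;0.03 -0.1 -3 0 1;0.1 -0.2 -6 0 1;0.1 -0.3 -9 0 1;0.1 -0.3 -12 0 1;0.1 -0.35 -15 0 1;0.1 -0.35 -15 0 1;0.1 -0.35 -15 0 1;0.1 -0.35 -15 0 1;0.1 -0.35 -15 0 1;0.1 -0.35 -15 0 1'; python3 go.py .5515 -.2565 .16 0
python3 - <<'E'
from ov import *
s,_=snap('scene','s17')
draw(s,'scene',[],210,60,390,240,4,'s17a',2)
E
```

```text
time: 48.22
tool_pos: [0.5461, 0.0306, 0.1515]
ee_rot: [-3.123, -0.006, -1.334]
wrist_force: [0.3, 0.3, -2.9]
width: 0.0174
t 48.22 pos [0.5461 0.0306 0.1515] rpy [-3.1229 -0.0056 -1.3342] w 0.0174 F [ 0.3  0.3 -2.9] j [-0.05  0.08  1.48 -0.    1.56  1.29]
[28.04  6.19 -0.81] -1.334 rows>= 11
```

View pics/s17a.png

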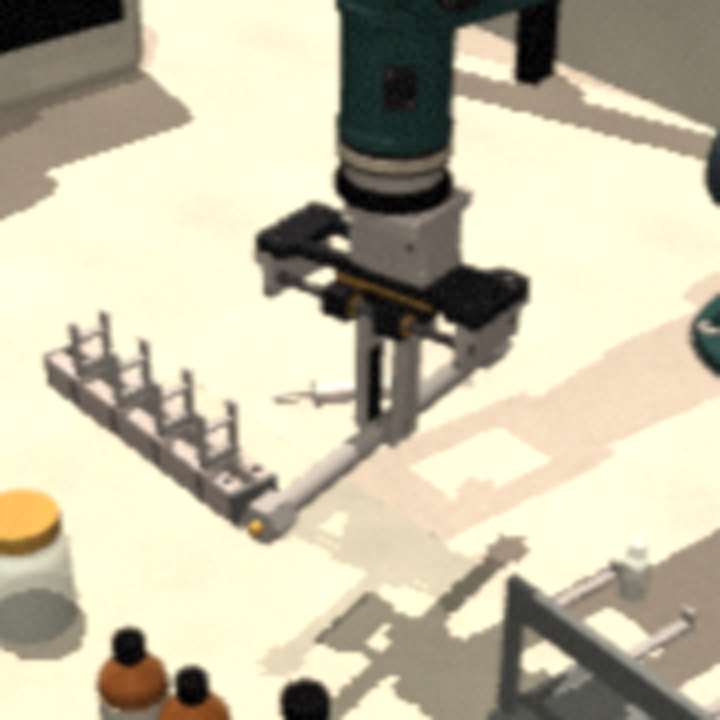

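```bash
python3 -m inch '2 0.5 -0.5 -0.12 1;5 1 -0.5 -0.24 1;8 1.5 -0.5 -0.36 1;11 2.2 -0.5 -0.48 1;14 3 -0.5 -0.6 1;17 3.8 -0.5 -0.72 1;20 4.4 -0.5 -0.84 1;23 5 -0.5 -0.96 1;26 5.7 -0.5 -1.08 1;28.04 6.19 -0.5 -1.2 1;28.04 6.19 -0.5 -1.32 1;28.04 6.19 -0.5 -1.334 1;28.04 6.19 -0.5 -1.334 1;28.04 6.19 -0.5 -1.334 1;28.04 6.19 -0.5 -1.334 1;28.04 6.19 -0.5 -1.334 1;28.04 6.19 -0.5 -1.334 1;28.04 6.19 -0.5 -1.334 1'; python3 go.py .5515 -.2565 .10 0
python3 - <<'E'
from ov import *
s,_=snap('scene','s18');t,_=snap('top','t18')
draw(s,'scene',[],190,60,350,220,4.5,'s18a',2)
draw(t,'top',[],360,150,510,275,5,'t18a',1.6)
E
```

```text
time: 49.77
tool_pos: [0.552, -0.256, 0.1574]
ee_rot: [3.14, -0.02, 0.0]
wrist_force: [0.2, -0.6, -2.2]
width: 0.0174
t 49.77 pos [ 0.552  -0.256   0.1574] rpy [ 3.1404e+00 -2.0400e-02  2.0000e-04] w 0.0174 F [ 0.2 -0.6 -2.2] j [-0.53  0.22  1.32  0.01  1.59 -0.53]
[-0.16  0.04  5.74] 0.0 rows>= 2
```

View pics/s18a.png

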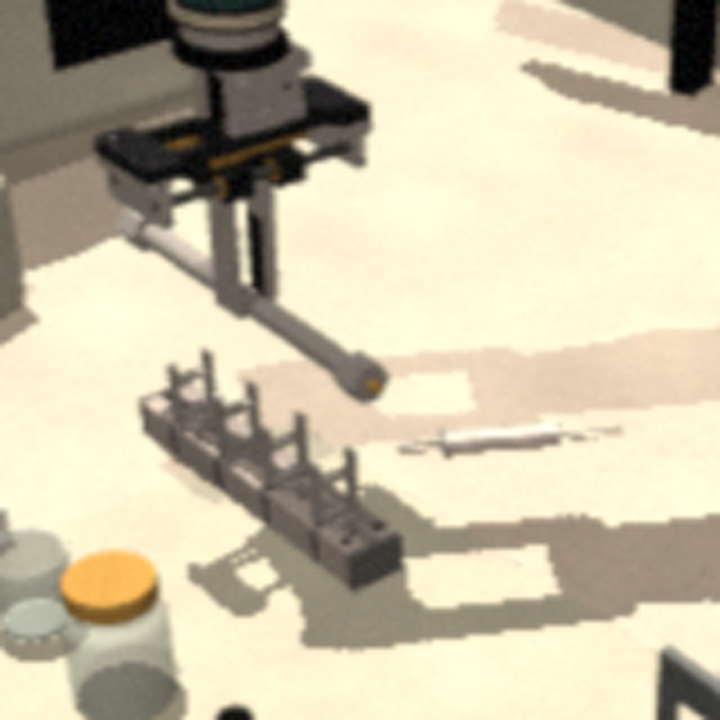

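View pics/t18a.png

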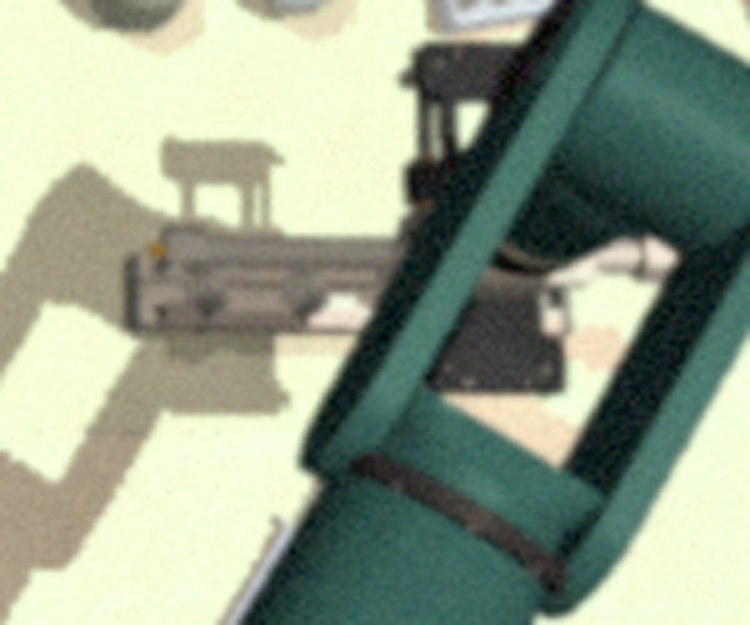

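Run:
```python
from h import *
p=np.load('pics/t18.npz')['p']
for u,v in((180,245),(655,258)): print(px2w('top',(u+.5)/5-.5+360,(v+.5)/5-.5+150,.166).round(4))
crop(np.clip(p*1.8,0,255).astype(np.uint8),380,190,450,215,11,'t18b');crop(np.clip(p*1.8,0,255).astype(np.uint8),465,190,505,215,15,'t18c')
```

```text
[ 0.5559 -0.1262  0.166 ]
[ 0.5541 -0.391   0.166 ]
```

View pics/t18b.png

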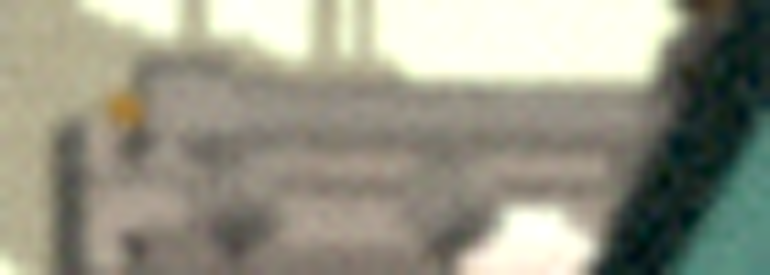

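View pics/t18c.png

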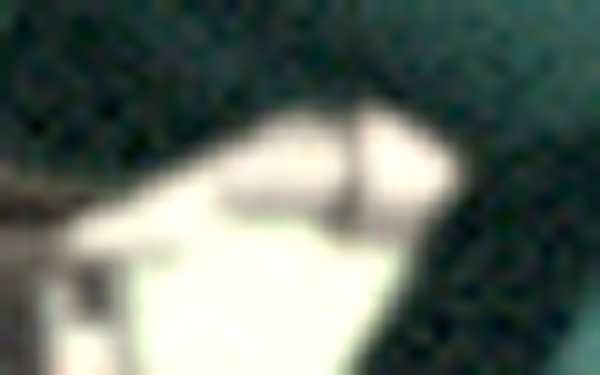

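```bash
python3 -m inch '-0.14 0.04 2.5 0 1;-0.14 0.04 5 0 1;-0.14 0.04 6.5 0 1;-0.14 0.04 7 0 1;-0.14 0.04 7 0 1;-0.14 0.04 7 0 1;-0.14 0.04 7 0 1;-0.14 0.04 7 0 1'; python3 go.py .552 -.2565 .068 0
python3 - <<'E'
from ov import *
s,_=snap('scene','s19')
draw(s,'scene',[],200,90,300,200,6,'s19a',2)
E
```

```text
time: 50.53
tool_pos: [0.553, -0.2573, 0.0894]
ee_rot: [3.139, -0.023, 0.0]
wrist_force: [-0.3, 1.0, -2.6]
width: 0.0169
t 50.53 pos [ 0.553  -0.2573  0.0894] rpy [ 3.1387e+00 -2.3500e-02  1.0000e-04] w 0.0169 F [-0.3  1.  -2.6] j [-0.53  0.25  1.41  0.01  1.45 -0.53]
[-0.15 -0.09  2.14] 0.0 rows>= 1
```

View pics/s19a.png

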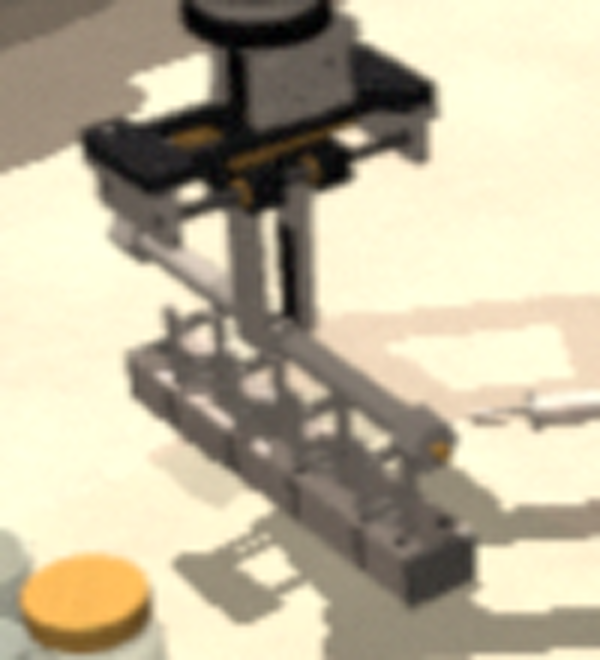

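```bash
python3 -m inch '-0.12 0 0 0 1;-0.12 0 0.4 0 1;-0.13 0 0.8 0 1;-0.14 0 1.2 0 1;-0.14 0 1.5 0 1;-0.14 0 1.5 0 1;-0.14 0 1.5 0 1'; python3 go.py .552 -.2565 .068 0
python3 - <<'E'
from ov import *
s,_=snap('scene','s20')
draw(s,'scene',[],200,90,300,200,6,'s20a',2)
E
```

```text
time: 51.17
tool_pos: [0.5515, -0.2571, 0.0735]
ee_rot: [3.14, -0.022, 0.0]
wrist_force: [-0.6, 0.6, -1.8]
width: 0.0174
t 51.17 pos [ 0.5515 -0.2571  0.0735] rpy [ 3.1395 -0.022   0.    ] w 0.0174 F [-0.6  0.6 -1.8] j [-0.53  0.26  1.44  0.01  1.43 -0.54]
[ 0.04 -0.06  0.55] 0.0 rows>= 1
```

View pics/s20a.png

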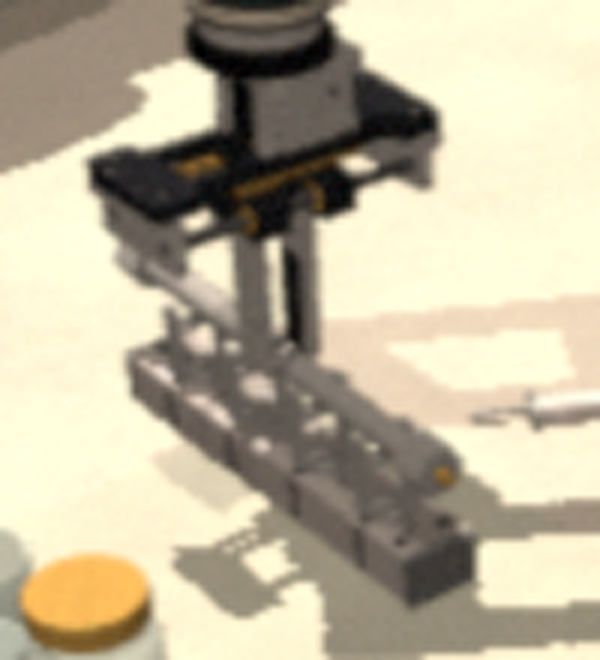

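```bash
python3 -m inch '0 0 0.2 0 1;0 0 0.4 0 1;0 0 0.5 0 1;0 0 0.5 0 1;0 0 0.5 0 1'; python3 go.py .552 -.2565 .068 0; python3 -m inch '0 0 0.15 0 1;0 0 0.3 0 1;0 0 0.3 0 1'; python3 go.py
```

```text
time: 51.63
tool_pos: [0.552, -0.2574, 0.0691]
ee_rot: [3.139, -0.023, -0.0]
wrist_force: [-0.4, -0.3, -0.2]
width: 0.0175
t 51.63 pos [ 0.552  -0.2574  0.0691] rpy [ 3.1389 -0.0231 -0.    ] w 0.0175 F [-0.4 -0.3 -0.2] j [-0.53  0.26  1.44  0.01  1.42 -0.54]
[-0.   -0.09  0.11] -0.0 rows>= 1
time: 51.88
tool_pos: [0.5524, -0.2577, 0.0681]
ee_rot: [3.138, -0.024, 0.0]
wrist_force: [-1.7, 0.9, 5.5]
width: 0.0173
t 51.88 pos [ 0.5524 -0.2577  0.0681] rpy [ 3.1378e+00 -2.4400e-02  1.0000e-04] w 0.0173 F [-1.7  0.9  5.5] j [-0.53  0.26  1.44  0.01  1.41 -0.54]
```

```bash
python3 -m inch '0 0 0 0 0.75;0 0 0 0 0.6;0 0 0 0 0.5;0 0 0 0 0.5;0 0 0 0 0.5;0 0 0 0 0.5;0 0 -1 0 0.5;0 0 -3 0 0.5;0 0 -6 0 0.5;0 0 -10 0 0.5;0 0 -14 0 0.5;0 0 -14 0 0.5;-10 -10 -14 0 0.5;-22 -22 -14 0 0.5;-22 -22 -14 0 0.5;-22 -22 -14 0 0.5;-22 -22 -14 0 0.5;-22 -22 -14 0 0.5;-22 -22 -14 0 0.5;-22 -22 -14 0 0.5'; python3 go.py
python3 - <<'E'
from ov import *
s,_=snap('scene','s21');t,_=snap('top','t21')
draw(s,'scene',[],200,110,300,200,8,'s21a',2)
draw(t,'top',[],370,180,490,230,6.5,'t21a',1.6)
cv2.imwrite('pics/t21full.png',np.clip(t*1.6,0,255).astype(np.uint8))
E
```

```text
time: 53.55
tool_pos: [0.3263, -0.0349, 0.2025]
ee_rot: [3.138, -0.026, 0.002]
wrist_force: [-0.0, -0.5, 0.7]
width: 0.0467
t 53.55 pos [ 0.3263 -0.0349  0.2025] rpy [ 3.1383e+00 -2.5900e-02  1.6000e-03] w 0.0467 F [-0.  -0.5  0.7] j [-0.28 -0.45  1.83  0.    1.74 -0.29]
```

View pics/s21a.png

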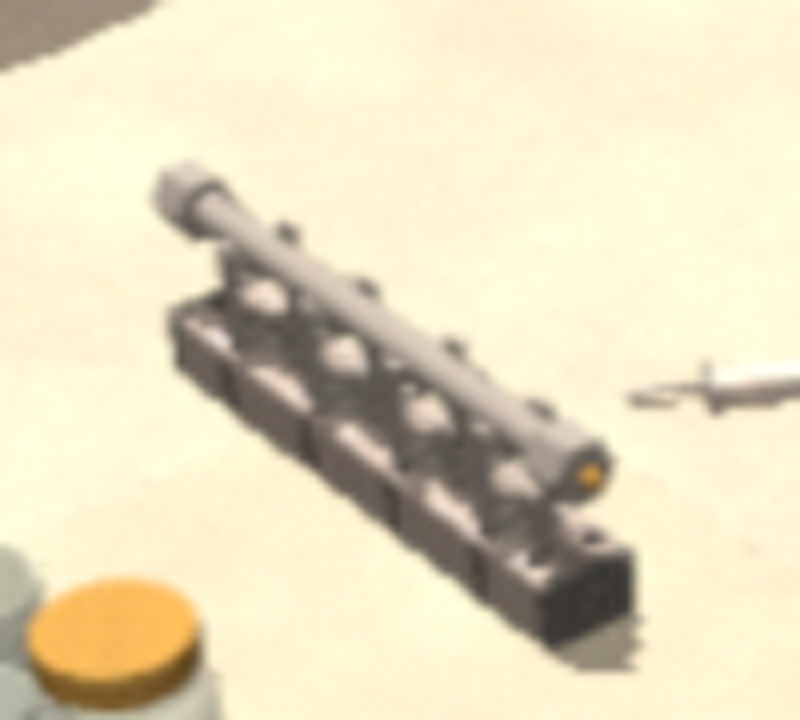

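View pics/t21a.png

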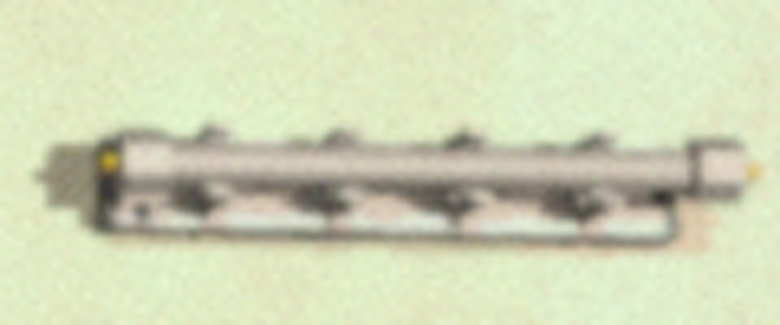

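View pics/t21full.png

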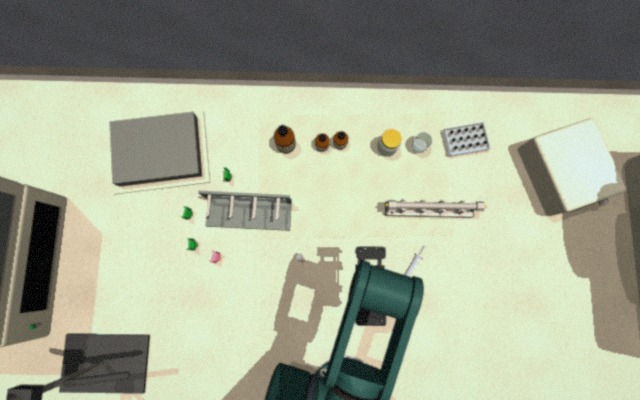

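Run:
```python
from h import *
d=np.load('pics/t21.npz')['d'];C=cloud('top',d)
c=C[195:215,380:490].reshape(-1,3);c=c[(c[:,2]>.06)&(c[:,2]<.12)]
for y0 in np.arange(-.41,-.11,.03):
    k=c[(c[:,1]>y0)&(c[:,1]<y0+.03)]
    if len(k): print(round(y0,2),len(k),np.percentile(k[:,2],[50,90]).round(4),k[:,0].mean().round(4))
print(c[:,1].min(),c[:,1].max())
```

```text
-0.41 83 [0.0878 0.0929] 0.5545
-0.38 63 [0.0851 0.0896] 0.5537
-0.35 95 [0.0842 0.0893] 0.5532
-0.32 62 [0.0857 0.089 ] 0.553
-0.29 85 [0.0841 0.0889] 0.553
-0.26 63 [0.0855 0.0888] 0.5541
-0.23 91 [0.0841 0.089 ] 0.5537
-0.2 63 [0.086  0.0903] 0.553
-0.17 86 [0.084  0.0889] 0.5533
-0.14 87 [0.0876 0.0931] 0.5521
-0.4090035500830893 -0.10961782323279827
```

Column is level at the right height (tube top ≈0.086 m), straight, spanning y −0.409 to −0.110, with the nuts outside the clips. Handing in.

```bash
python3 -c "
from bench import robot
print(robot.close_job())"
```

```text
the job is handed in; nothing more can be done
None
```

I took all four clips off their hooks and fixed each one in the rail: foot down to the flange, then a quarter turn. I then laid the steel column in the four saddles and handed the job in at about 54 s.

- **Clips:** By the top-camera measurements, the clips at marks 2 and 3 sit on their lines. I had to slide the one at mark 2 about 6 mm after its turn. The clips at marks 0 and 1 sit roughly 1–2 mm toward +y of theirs, and I left them there. The scene camera disagreed with these readings by a few millimetres; I followed the top camera because it agreed with the robot's contacts.
- **Catch under the lips:** I did not tug-test any foot. I judged the catch from the seating height, the turn angle and the pictures.
- **Column:** It is straight and level, with its tube top at about 86 mm (86 expected). It runs from y −0.409 to −0.110, and its nuts are outside the end clips. It was not visibly knocked before I picked it up.
- **Other objects:** In the last top picture the bottles, jar, beaker and look-alikes look where they were. I did not measure them. The arm partly covers the syringe and vial in that picture, but I did not go near either.
- **Forces:** The highest wrist force I read was about 15 N, when one clip's foot first landed on a lip. I lifted it, moved it over and it went in.

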